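# Pack a reagent carrier and load it into the analyser

## Task

The blue carrier tray waits on the open loading deck of the white analyser. Keep it there, its front short of the yellow line, while you pack into it every reagent bottle and calibrator vial that stands on the bench, all upright and down on its floor. Then push the packed carrier along the lane through the orange spring flaps until it is fully home against the stop and the flaps have closed behind it, and only then press the green start button all the way down. Leave the label roll, the tape and everything else on the bench alone.

Things in the scene. Friction and masses are not known exactly. Their poses are not given: they have to be found in the camera images.
- loader: White benchtop analyser with a loading lane in front. Origin on the bench under the middle of the gate; x runs along the lane towards the analyser, z up. Aluminium deck, top 6 mm above the bench, from x = -165 mm (a 5 mm sill across it at -154 mm keeps the carrier on) to a steel stop at 181 mm; open deck before the gate (x = 4 mm), yellow line across it at x = -24 mm. White housing from x = 186 mm, y -150 to 110 mm, 169 mm high.
- deck_spot (a point): Point on the open deck's top, on the lane's centre line at loader x = -78 mm, axes as the loader: a carrier with its origin here is well placed for packing (front edge 31 mm before the flaps, 3 mm before the yellow line). Two guide rails run along the whole lane, 144 mm apart inside, tops 15.5 mm above the bench; the carrier's base plate fits between them with 3 mm spare on each side.
- gate_mid (a point): Middle of the closed gate (loader x = 4 mm, 37.5 mm above the bench): two orange spring flaps that meet here, on upright posts 62 mm high at loader y = +79 and -79 mm. Nothing crosses above: the lane is open at the top before, at and past the gate.
- lane_mid (a point): Point on the deck past the gate (loader x = 80 mm). From x = 12 mm on, lips 3 mm thick (underside 13 mm, top 16 mm above the bench, 130 mm apart) reach in over the carrier's base plate, so a carrier can only be slid in from the deck, not set in from above. White cheeks 163 mm apart inside, 50 mm high, flank this part of the lane.
- home_spot (a point): Point on the deck's top where the carrier's origin is when the carrier is fully home, its front against the stop (loader x = 129.5 mm).
- flap_left (a joint): Left orange spring flap: upright plate 71 mm long, 38 mm high (18.5 to 56.5 mm above the bench), hinged at loader x = 4, y = +75 mm. Rad: 0 closed across the lane, grows as it swings inward, towards the analyser, to 1.5; it cannot swing outward. A light spring (6 to 24 N mm) shuts it as soon as nothing is in its way, behind a carrier that is home.
- flap_right (a joint): Right orange spring flap, mirror image of the left one (hinge at loader y = -75 mm), same values.
- start (a joint): Green start button, 24 mm in diameter, on top of the white pod right of the lane (pod 40 mm high, loader x 64 to 186, y -140 to -88 mm). Value in m: 0 released, 0.006 fully down; it springs back; about 4 N presses it fully.
- start_top (a point): Middle of the top face of the green start button, which is pressed straight down.
- carrier: Blue open carrier tray, about 0.15 kg, loose. Origin on its underside, under the middle of the tray; x axis towards its front, z up. Base plate 4 mm thick, x from -57.5 to 51.5 mm, 138 mm wide. Tray walls on it: outside 99 mm (x) by 122 mm (y), 4 mm thick; rims 24 mm above the underside at the front (x above 16.5 mm), 46 mm round the rear part.
- carrier_floor (a point): Middle of the carrier's inside floor (4 mm above its underside), axes as the carrier. Rear bay, x -45.5 to 16.5 mm, 114 mm wide: three bottles side by side, long sides along x, about 2 mm between things. Front bay, x 19.5 to 45.5 mm, 114 mm wide: four vials in a row across. The divider between the bays is 3 mm thick, top 24 mm above the underside. A gripper has room round a vial only while the bottle place behind it is empty.
- carrier_tab (a point): Point in the upper part of the carrier's grip tab (55 mm above its underside, 53.5 mm behind its origin), axes as the carrier. The tab stands at the rear outside the wall: 8 mm thick (x -57.5 to -49.5 mm), 24 mm wide along y, top 64 mm above the underside. Grip it across its width, above the 46 mm high rear wall before it, or push it from behind.
- label_roll: Roll of white labels, 58 mm across, 28 mm high, loose: a bystander, leave it. Origin at its underside.
- tape: Roll of tan tape lying flat, 98 mm across, 25 mm high, loose: a bystander, leave it. Origin at its underside.
- vial_red_mid (a point): Centre (22.5 mm above the underside) of the brown calibrator vial with the red flip cap, loose, standing, 22 mm in diameter, 45 mm high, 18 g; grip the round body between 5 and 33 mm above its underside. z up its axis. May be absent.
- vial_purple_mid (a point): Centre (22.5 mm above the underside) of the brown calibrator vial with the purple flip cap, loose, standing, 22 mm in diameter, 45 mm high, 18 g; grip the round body between 5 and 33 mm above its underside. z up its axis. May be absent.
- vial_blue_mid (a point): Centre (22.5 mm above the underside) of the brown calibrator vial with the blue flip cap, loose, standing, 22 mm in diameter, 45 mm high, 18 g; grip the round body between 5 and 33 mm above its underside. z up its axis. May be absent.
- vial_blue2_mid (a point): Centre (22.5 mm above the underside) of a second brown calibrator vial with the blue flip cap, loose, standing, 22 mm in diameter, 45 mm high, 18 g; grip the round body between 5 and 33 mm above its underside. z up its axis. May be absent.
- bottle_white_mid (a point): Centre (39 mm above the underside) of the white reagent bottle with the blue screw cap, loose, standing, 62 g, 78 mm high in all; the flat body is 35 mm along its x, 58 mm along its y and 62 mm high; the round cap, 24 mm in diameter, 66 to 78 mm above the underside, has its axis 8 mm off the centre towards the bottle's own -y. May be absent.
- bottle_white2_mid (a point): Centre (39 mm above the underside) of a second white reagent bottle with a blue screw cap, loose, standing, 62 g, 78 mm high in all; the flat body is 35 mm along its x, 58 mm along its y and 62 mm high; the round cap, 24 mm in diameter, 66 to 78 mm above the underside, has its axis 8 mm off the centre towards the bottle's own -y. May be absent.
- bottle_brown_mid (a point): Centre (39 mm above the underside) of the brown reagent bottle with the green screw cap, loose, standing, 62 g, 78 mm high in all; the flat body is 35 mm along its x, 58 mm along its y and 62 mm high; the round cap, 24 mm in diameter, 66 to 78 mm above the underside, has its axis 8 mm off the centre towards the bottle's own -y. May be absent.

How it is judged (in metres and radians):
On the way, in this order (a step that is already met when the one before it is completed fails the run):
1. the carrier sits down between the rails of the open deck, short of the yellow line (its front edge), with every bottle and vial standing in it (z of carrier in the frame of loader between 0.003 and 0.009 m and y of carrier in the frame of loader between -0.006 and 0.006 m and angle between carrier's own z axis and vertical below 0.05 rad and angle between the x axis of carrier and the x axis of loader, either way round below 0.1 rad and x of carrier in the frame of loader between -0.13 and -0.062 m and x of carrier_tab in the frame of loader below -0.105 m and z of vial_red_mid in the frame of carrier between 0.0225 and 0.0305 m and x of vial_red_mid in the frame of carrier between -0.038 and 0.038 m and y of vial_red_mid in the frame of carrier between -0.05 and 0.05 m and angle between each of vial_red_mid, vial_purple_mid, vial_blue_mid, vial_blue2_mid, bottle_white_mid, bottle_white2_mid, bottle_brown_mid's own z axis and vertical below 0.12 rad and z of vial_purple_mid in the frame of carrier between 0.0225 and 0.0305 m and x of vial_purple_mid in the frame of carrier between -0.038 and 0.038 m and y of vial_purple_mid in the frame of carrier between -0.05 and 0.05 m and z of vial_blue_mid in the frame of carrier between 0.0225 and 0.0305 m and x of vial_blue_mid in the frame of carrier between -0.038 and 0.038 m and y of vial_blue_mid in the frame of carrier between -0.05 and 0.05 m and z of vial_blue2_mid in the frame of carrier between 0.0225 and 0.0305 m and x of vial_blue2_mid in the frame of carrier between -0.038 and 0.038 m and y of vial_blue2_mid in the frame of carrier between -0.05 and 0.05 m and z of bottle_white_mid in the frame of carrier between 0.039 and 0.047 m and x of bottle_white_mid in the frame of carrier between -0.03 and 0.03 m and y of bottle_white_mid in the frame of carrier between -0.043 and 0.043 m and z of bottle_white2_mid in the frame of carrier between 0.039 and 0.047 m and x of bottle_white2_mid in the frame of carrier between -0.03 and 0.03 m and y of bottle_white2_mid in the frame of carrier between -0.043 and 0.043 m and z of bottle_brown_mid in the frame of carrier between 0.039 and 0.047 m and x of bottle_brown_mid in the frame of carrier between -0.03 and 0.03 m and y of bottle_brown_mid in the frame of carrier between -0.043 and 0.043 m), for 0.3 s.
2. the packed carrier pushes both flaps open (z of carrier in the frame of loader between 0.003 and 0.009 m and y of carrier in the frame of loader between -0.006 and 0.006 m and angle between carrier's own z axis and vertical below 0.05 rad and angle between the x axis of carrier and the x axis of loader, either way round below 0.1 rad and z of vial_red_mid in the frame of carrier between 0.0225 and 0.0305 m and x of vial_red_mid in the frame of carrier between -0.038 and 0.038 m and y of vial_red_mid in the frame of carrier between -0.05 and 0.05 m and angle between each of vial_red_mid, vial_purple_mid, vial_blue_mid, vial_blue2_mid, bottle_white_mid, bottle_white2_mid, bottle_brown_mid's own z axis and vertical below 0.12 rad and z of vial_purple_mid in the frame of carrier between 0.0225 and 0.0305 m and x of vial_purple_mid in the frame of carrier between -0.038 and 0.038 m and y of vial_purple_mid in the frame of carrier between -0.05 and 0.05 m and z of vial_blue_mid in the frame of carrier between 0.0225 and 0.0305 m and x of vial_blue_mid in the frame of carrier between -0.038 and 0.038 m and y of vial_blue_mid in the frame of carrier between -0.05 and 0.05 m and z of vial_blue2_mid in the frame of carrier between 0.0225 and 0.0305 m and x of vial_blue2_mid in the frame of carrier between -0.038 and 0.038 m and y of vial_blue2_mid in the frame of carrier between -0.05 and 0.05 m and z of bottle_white_mid in the frame of carrier between 0.039 and 0.047 m and x of bottle_white_mid in the frame of carrier between -0.03 and 0.03 m and y of bottle_white_mid in the frame of carrier between -0.043 and 0.043 m and z of bottle_white2_mid in the frame of carrier between 0.039 and 0.047 m and x of bottle_white2_mid in the frame of carrier between -0.03 and 0.03 m and y of bottle_white2_mid in the frame of carrier between -0.043 and 0.043 m and z of bottle_brown_mid in the frame of carrier between 0.039 and 0.047 m and x of bottle_brown_mid in the frame of carrier between -0.03 and 0.03 m and y of bottle_brown_mid in the frame of carrier between -0.043 and 0.043 m and value of joint each of flap_left, flap_right above 0.5 rad and x of carrier in the frame of loader above -0.03 m), for 0.1 s.
3. the carrier is home and both flaps have closed behind it (z of carrier in the frame of loader between 0.003 and 0.009 m and y of carrier in the frame of loader between -0.006 and 0.006 m and angle between carrier's own z axis and vertical below 0.05 rad and angle between the x axis of carrier and the x axis of loader, either way round below 0.1 rad and x of carrier in the frame of loader between 0.1235 and 0.135 m and value of joint each of flap_left, flap_right below 0.08 rad and z of vial_red_mid in the frame of carrier between 0.0225 and 0.0305 m and x of vial_red_mid in the frame of carrier between -0.038 and 0.038 m and y of vial_red_mid in the frame of carrier between -0.05 and 0.05 m and angle between each of vial_red_mid, vial_purple_mid, vial_blue_mid, vial_blue2_mid, bottle_white_mid, bottle_white2_mid, bottle_brown_mid's own z axis and vertical below 0.12 rad and z of vial_purple_mid in the frame of carrier between 0.0225 and 0.0305 m and x of vial_purple_mid in the frame of carrier between -0.038 and 0.038 m and y of vial_purple_mid in the frame of carrier between -0.05 and 0.05 m and z of vial_blue_mid in the frame of carrier between 0.0225 and 0.0305 m and x of vial_blue_mid in the frame of carrier between -0.038 and 0.038 m and y of vial_blue_mid in the frame of carrier between -0.05 and 0.05 m and z of vial_blue2_mid in the frame of carrier between 0.0225 and 0.0305 m and x of vial_blue2_mid in the frame of carrier between -0.038 and 0.038 m and y of vial_blue2_mid in the frame of carrier between -0.05 and 0.05 m and z of bottle_white_mid in the frame of carrier between 0.039 and 0.047 m and x of bottle_white_mid in the frame of carrier between -0.03 and 0.03 m and y of bottle_white_mid in the frame of carrier between -0.043 and 0.043 m and z of bottle_white2_mid in the frame of carrier between 0.039 and 0.047 m and x of bottle_white2_mid in the frame of carrier between -0.03 and 0.03 m and y of bottle_white2_mid in the frame of carrier between -0.043 and 0.043 m and z of bottle_brown_mid in the frame of carrier between 0.039 and 0.047 m and x of bottle_brown_mid in the frame of carrier between -0.03 and 0.03 m and y of bottle_brown_mid in the frame of carrier between -0.043 and 0.043 m), for 0.3 s.
4. the start button is pressed down (value of joint start above 0.0045 m), for 0.05 s.
At the end, for the whole second after the job is handed in: Carrier flat between the rails, within 6 mm of fully home; both flaps shut (under 0.08 rad); every bottle and vial present stands on the carrier floor (within 4 mm, tilt under 0.12 rad); start button pressed and back up; all at rest (all of step 3 and x of carrier_tab in the frame of loader below 0.1 m and linear speed of carrier below 0.02 m/s and value of joint start below 0.0015 m); the robot touches nothing.
It fails at once if the start button is pressed before the carrier has gone in through the flaps (value of joint start above 0.0045 m and x of carrier in the frame of loader below 0.08 m).
It fails at once if the label roll or the tape is pushed more than 3 cm aside (distance of any of label_roll, tape from where it was at the start of the episode above 0.03 m).
Of vial_red, vial_purple, vial_blue, vial_blue2 only 3 to 4 are there at a start; the rules pass over those that are not, and their reading is None.
Of bottle_white, bottle_white2, bottle_brown only 2 to 3 are there at a start; the rules pass over those that are not, and their reading is None.
At some moment in a run one of carrier may be knocked a few centimetres aside while the robot is not near it.
It also fails if it takes over 210 s, if anything falls off the work surface, if the arm or the gripper's body presses on something with over 40 N, if the wrist force passes 120 N, or if a joint passes its speed limit or range.

## Robot

A 7-joint arm with a two-finger parallel gripper is mounted at the origin on a cart in front of the work surface, level with it; the furniture and walls round the work are solid. World frame = base frame: x ahead of the robot, y to its left, z up, the work surface at z = 0. Lengths are in mm, angles in rad, forces in N, time in s.
With the tool pointing down it reaches from about 425 to 875 mm from the base axis. Payload 4.7 kg.
Tool frame: the origin (TCP) lies between the finger pads; the fingertips stand 17 mm ahead of it and the grasp point (between the pads) lies 2 mm behind it (robot.tcp_to_tips is the distance from the TCP to the fingertips, in mm); z points along the fingers, y is the line along which they close (so a half turn about z gives the same grasp; the last joint's range is limited). The gripper opens to 85 mm and grips with 20 to 120 N. Pads are 22 mm wide; open, the fingers measure 114 mm over their backs; the gripper's body (76 mm by 85 mm) begins 54 mm behind the grasp point. The pads swing forward as they close: fully open they stand 13 mm farther back than shut.
Start: joints at [-1.177, 0.321, -0.07, 1.45, 0.023, 1.371, -0.057], TCP at [241.004, 603.689, 248.349] pointing down, gripper open.
Joint ranges: [-2.86, 2.86], [-0.3, 2.09], [-1.38, 1.24], [0.06, 2.45], [-1.56, 4.7], [0.09, 2.05], [-2.69, 2.69]. Speed limits (rad/s): [2.57, 2.57, 3.14, 3.14, 3.14, 3.14, 3.14].

## Interface

Orientations are given as a rotation vector (axis times angle).
In Python, from plant import robot gives the robot as it stands.
- The arm moves only by the tool drive_tool, never from a script. Its argument "steps" is a list of rows, each a list of 2 entries, a list of its own where there are three numbers: the shift along the tool's x, y, z in m, then the turn about the tool's z in rad. In form: [[[tx, ty, tz], roll], ...]. A call has exactly 5 rows; each row is the pose to reach, as a shift and turn from the pose commanded when the call began, along the tool's axes at that moment; what a row does not reach only later rows make up. A row lasts 1/12 s, in which the tool goes at most 41.7 mm and 7.16 degrees, less where a joint would pass 70% of its speed; a pose out of reach is approached as far as the arm can. A call with a gripper value outside its range is refused whole. "gripper" is the closure, from 0 (fully open) to 1 (shut), set as the call begins (left out, the last holds). The fingers move at their own pace and stop on an object; "force" is the grip in N (left out, the last holds). Time passes only in rows, so rows that repeat a pose let the fingers close, or fill a call up. It gives the time, the measured TCP pose, the force, the opening and the grip force at its end, in the units of the state.
- robot.observe(): the state, without advancing time (a new reading comes with each control period).
- robot.snapshot(name): name is "scene" or "top" or "wrist"; returns the picture (480x640x3 uint8, red, green, blue); there is no depth.
- robot.camera_model(name): a dict with "intrinsics" (3x3 intrinsics, pixels), "D" ([k1, k2, p1, p2, k3] as OpenCV has them; the pictures are not rectified), "R" (3x3) and "t" (3): a world point X has camera coordinates R X + t. Camera axes: x right, y down, z forward; pixel columns grow to the right and rows downward; lengths in mm; the calibration is good to about 2 mm. A picture is of the moment at which its call begins: read the wrist's pose just before it. camera_model takes no time and is no camera call; for the wrist camera it gives the pose at the moment of the call.
- robot.close_job(): hands the job in; it is judged then, once.
The state is a dict: "time": time; "q": joint angles; "qvel": joint speeds; "effort": joint torques, N m; "position": TCP position; "tcp_rot": TCP orientation; "contact_force": force on the tool from outside, world axes, zero at the start; "wrist_torque": the same for the moment, N m; "grip_width": opening from 0.0 (shut) to 1.0 (fully open); "grasp_force": force on a finger pad.
Only numpy, scipy, OpenCV 4.12 (cv2) and the standard library are available. Lean on these libraries where they do the work, as an engineer would, in place of code of your own. Each camera call takes 0.05 s, during which the arm holds its last target. There are 200 camera calls.

## Working session

There is one attempt and no reset: what is moved stays moved. The work goes in short steps, Python scripts to look and compute and a tool call to move; the robot and the scene stay as the last step left them, time stands still between calls to the robot, and variables do not carry over. Pictures are saved under pics/ and viewed, at most 14 in all, crops included, and the job is handed in when it is done.

Besides the shell and the picture viewer there is one more tool, called after "Call:" as name(argument=value, ...), one argument or row to a line, values as JSON. drive_tool: Moves the arm, as the interface text tells. Its arguments: {"type":"object","properties":{"steps":{"type":"array","items":{"type":"array"}},"gripper":{"type":"number"},"force":{"type":"number"}},"required":["steps"]}

```bash
ls; mkdir -p pics
python3 - <<'E'
from plant import robot
import cv2,numpy as np
s=robot.observe(); print({k:np.round(v,4) for k,v in s.items()}, robot.tcp_to_tips)
for n in("scene","top"):
    cv2.imwrite(f"pics/{n}0.png",robot.snapshot(n)[:,:,::-1])
for n in("scene","top","wrist"):
    m=robot.camera_model(n); print(n,{k:np.round(v,4).tolist() for k,v in m.items()})
E
```

```text
pics
{'time': np.float64(0.0), 'q': array([-1.1769,  0.3218, -0.0701,  1.4517,  0.0226,  1.3708, -0.0569]), 'qvel': array([-0.0007,  0.0009, -0.0002,  0.0015,  0.0009, -0.0019,  0.0008]), 'effort': array([-5.00000e-04, -4.93573e+01, -3.82200e-01, -3.14331e+01,
        1.31000e-02,  1.14000e-02,  0.00000e+00]), 'position': array([240.8395, 603.1872, 247.2435]), 'tcp_rot': array([-5.9300e-01, -3.0849e+00,  2.9000e-03]), 'contact_force': array([-0.3139,  0.1743, -0.1845]), 'wrist_torque': array([-0.0162,  0.0222, -0.013 ]), 'grasp_force': np.float64(0.0), 'grip_width': np.float64(1.0)} 17.0
scene {'intrinsics': [[615.8752, 0.0, 313.853], [0.0, 615.8752, 242.2335], [0.0, 0.0, 1.0]], 'D': [0.0668, 0.0, 0.0, 0.0, 0.0], 'R': [[0.7771, -0.629, 0.0244], [-0.3305, -0.4407, -0.8346], [0.5357, 0.6405, -0.5503]], 't': [-498.4677, 182.3027, 1377.0225]}
top {'intrinsics': [[499.7476, 0.0, 325.0588], [0.0, 499.7476, 235.5422], [0.0, 0.0, 1.0]], 'D': [-0.0292, 0.0, 0.0, 0.0, 0.0], 'R': [[0.0001, -1.0, 0.0088], [-0.9832, -0.0017, -0.1826], [0.1826, -0.0087, -0.9832]], 't': [-140.6667, 547.2839, 1042.6932]}
wrist {'intrinsics': [[336.5205, 0.0, 320.0277], [0.0, 336.5205, 241.4644], [0.0, 0.0, 1.0]], 'D': [-0.0056, 0.0, 0.0, 0.0, 0.0], 'R': [[0.3712, 0.9285, -0.0019], [0.8835, -0.3525, 0.3086], [0.2858, -0.1162, -0.9512]], 't': [-649.1838, -40.2727, 380.6265]}
```

View pics/top0.png

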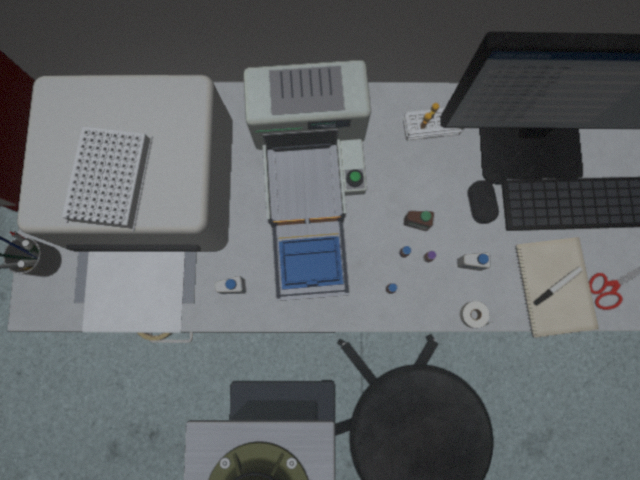

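View pics/scene0.png

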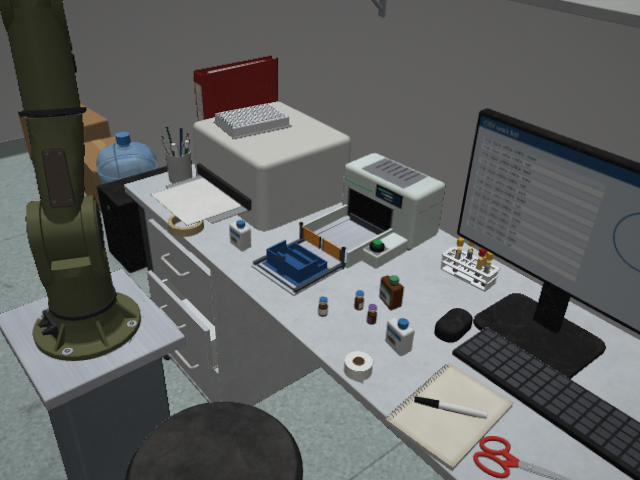

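```bash
cat > h.py <<'E'
import numpy as np, cv2
from plant import robot
from scipy.spatial.transform import Rotation as Rn
def cam(n):
    m=robot.camera_model(n); return [np.array(m[k],float) for k in("intrinsics","D","R","t")]
def snap(n,f=None):
    m=cam(n); im=robot.snapshot(n)
    if f: cv2.imwrite("pics/"+f,im[:,:,::-1])
    return im,m
def proj(m,X):
    return cv2.projectPoints(np.atleast_2d(np.array(X,float)),cv2.Rodrigues(m[2])[0],m[3],m[0],m[1])[0][:,0]
def ray(m,uv):
    p=cv2.undistortPoints(np.array([[uv]],float),m[0],m[1])[0,0]
    return -m[2].T@m[3], m[2].T@np.r_[p,1]
def onz(m,uv,z):
    c,d=ray(m,uv); return c+d*(z-c[2])/d[2]
def tri(obs):  # [(m,uv),...] -> point, residual
    A=np.zeros((3,3));b=np.zeros(3);L=[]
    for m,uv in obs:
        c,d=ray(m,uv); d/=np.linalg.norm(d); P=np.eye(3)-np.outer(d,d); A+=P;b+=P@c;L.append((c,P))
    X=np.linalg.solve(A,b); return X,max(np.linalg.norm(P@(X-c)) for c,P in L)
COL=dict(blue=((95,110,40),(118,255,255)),purple=((122,40,30),(155,255,255)),green=((50,80,30),(85,255,255)),red=((0,150,60),(5,255,255)))
def blobs(im,col,amin=12):
    hsv=cv2.cvtColor(im,cv2.COLOR_RGB2HSV); lo,hi=COL[col]
    n,l,st,c=cv2.connectedComponentsWithStats(cv2.inRange(hsv,lo,hi))
    return [(np.round(c[i],1).tolist(),int(st[i,4])) for i in range(1,n) if st[i,4]>=amin]
E
python3 - <<'E'
from h import *
ms={n:cam(n) for n in("top","scene")}
im={n:cv2.imread(f"pics/{n}0.png")[:,:,::-1].copy() for n in ms}
for n in im:
    for c in COL: print(n,c,blobs(im[n],c))
s=robot.observe(); R=Rn.from_rotvec(s["tcp_rot"]).as_matrix(); m=cam("wrist")
print("cam in tool",R.T@(-m[2].T@m[3]-s["position"]),"axis",R.T@m[2].T[:,2],R)
E
```

```text
top blue [([12.6, 244.2], 40), ([310.4, 262.1], 2717), ([406.6, 249.9], 36), ([482.9, 258.4], 62), ([230.2, 283.8], 64), ([392.3, 287.1], 38)]
top purple [([431.3, 254.6], 55)]
top green [([354.8, 176.1], 92), ([425.4, 215.6], 60)]
top red [([607.7, 289.8], 215)]
scene blue [([566.6, 153.0], 1707), ([180.4, 140.4], 44), ([122.8, 138.5], 164), ([240.5, 223.5], 51), ([235.0, 233.2], 12), ([294.5, 262.4], 1744), ([359.5, 292.3], 26), ([323.0, 298.7], 27), ([402.7, 323.1], 90), ([394.1, 333.4], 28)]
scene purple [([372.3, 306.3], 37), ([369.1, 318.9], 18)]
scene green [([168.5, 134.5], 21), ([185.8, 150.8], 12), ([357.1, 183.9], 32), ([385.0, 191.3], 28), ([376.9, 243.2], 69), ([393.4, 279.9], 73), ([386.9, 290.2], 17)]
scene red [([237.7, 85.8], 3257), ([481.9, 251.5], 42), ([496.4, 456.7], 729)]
cam in tool [  78.81748777    0.19707157 -125.92814167] axis [-3.08478345e-01 -3.54226731e-04  9.51231300e-01] [[-9.28771079e-01  3.70653442e-01 -5.56363649e-04]
 [ 3.70653847e-01  9.28769603e-01 -1.65827523e-03]
 [-9.79117775e-05 -1.74637640e-03 -9.99998470e-01]]
```

Run:
```python
from h import *
t,s=cam("top"),cam("scene")
for n,a,b in [("btn",(354.8,176.1),(376.9,243.2)),("brown",(425.4,215.6),(393.4,279.9)),("white2?",(482.9,258.4),(402.7,323.1)),("whiteL",(230.2,283.8),(240.5,223.5)),("vA",(406.6,249.9),(359.5,292.3)),("vB",(392.3,287.1),(323,298.7)),("vP",(431.3,254.6),(372.3,306.3))]:
    X,r=tri([(t,a),(s,b)]); print(n,X.round(1),round(r,1))
# top-view corners on rails etc
for n,uv,z in [("postL",(274,221),62),("postR",(345,215),62),("trayNW",(279,238),30),("label",(476,314),14),("railR end",(347,292),15.5),("railL end",(277,296),15.5),("tape",(155,335),12)]:
    print(n,onz(t,uv,z).round(1))
```

```text
btn [ 681.4 -206.2   54.7] 0.5
brown [ 587.5 -357.3   70.5] 0.9
white2? [ 493.8 -477.4   71.8] 0.7
whiteL [440.2  59.8  71.2] 0.5
vA [ 517.2 -319.5   43.6] 0.2
vB [ 435.5 -286.    42.9] 0.0
vP [ 506.8 -373.7   42.6] 0.0
postL [577.4 -28.9  62. ]
postR [ 591.1 -183.6   62. ]
trayNW [545.6 -37.7  30. ]
label [ 378.3 -474.5   14. ]
railR end [ 426.8 -189.1   15.5]
railL end [417.9 -34.2  15.5]
tape [332.4 232.   12. ]
```

Call:
drive_tool(
  steps=[
    [[-0.028, -0.026, -0.005], 0.1],
    [[-0.056, -0.052, -0.01], 0.2],
    [[-0.084, -0.078, -0.015], 0.3],
    [[-0.112, -0.104, -0.02], 0.4],
    [[-0.14, -0.13, -0.025], 0.5],
  ],
)

```text
time: 0.52
position: [323.2, 429.1, 273.0]
tcp_rot: [-1.345, -2.839, 0.001]
contact_force: [-0.4, 1.4, 0.3]
grip_width: 1.004
grasp_force: 0.0
```

Call:
drive_tool(
  steps=[
    [[-0.036, -0.014, 0.004], 0],
    [[-0.072, -0.028, 0.008], 0],
    [[-0.108, -0.042, 0.012], 0],
    [[-0.144, -0.056, 0.016], 0],
    [[-0.18, -0.07, 0.02], 0],
  ],
)

```text
time: 0.93
position: [383.6, 245.7, 252.9]
tcp_rot: [-1.338, -2.842, 0.0]
contact_force: [1.1, 0.4, 0.7]
grip_width: 1.002
grasp_force: 0.0
```

Call:
drive_tool(
  steps=[
    [[-0.036, -0.014, 0.004], 0],
    [[-0.072, -0.028, 0.008], 0],
    [[-0.108, -0.042, 0.012], 0],
    [[-0.144, -0.056, 0.016], 0],
    [[-0.18, -0.07, 0.02], 0],
  ],
)

```text
time: 1.35
position: [444.3, 62.5, 233.0]
tcp_rot: [-1.338, -2.842, -0.001]
contact_force: [0.7, 0.8, -0.7]
grip_width: 0.997
grasp_force: 0.0
```

Call:
drive_tool(
  steps=[
    [[-0.03, -0.01, 0.004], 0.12],
    [[-0.06, -0.02, 0.008], 0.24],
    [[-0.09, -0.03, 0.012], 0.36],
    [[-0.109, -0.042, 0.013], 0.48],
    [[-0.109, -0.042, 0.013], 0.6],
  ],
)

```text
time: 1.77
position: [481.3, -52.3, 219.8]
tcp_rot: [2.133, 2.304, -0.004]
contact_force: [-0.1, 0.8, -0.9]
grip_width: 0.997
grasp_force: 0.0
```

Run:
```python
from h import *
s=robot.observe(); print(s["time"],s["position"].round(1),s["tcp_rot"].round(3),s["q"].round(2))
im,m=snap("wrist","w1.png"); np.savez("w1.npz",*m)
for c in COL: print(c,blobs(im,c,30))
```

```text
1.7667 [481.3 -52.3 219.8] [ 2.133  2.304 -0.004] [-0.56 -0.04  0.6   1.91  0.03  1.27  0.11]
blue [([277.4, 80.6], 743), ([326.4, 264.8], 13344), ([258.3, 415.7], 49)]
purple [([329.2, 412.9], 40)]
green []
red []
```

View pics/w1.png

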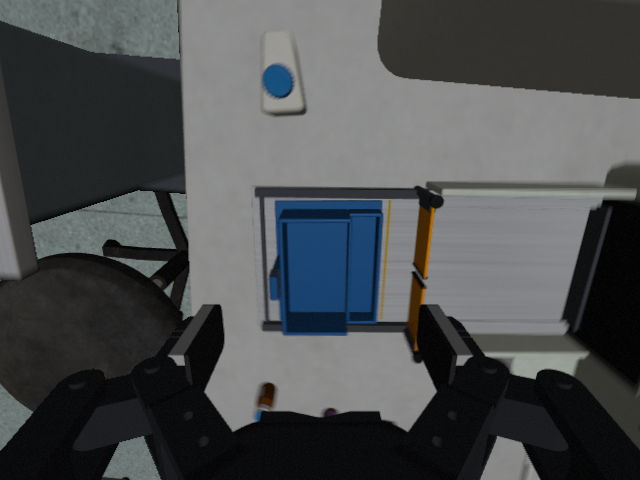

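Run:
```python
import cv2
im=cv2.imread("pics/w1.png")[178:365,240:465]
cv2.imwrite("pics/w1c.png",cv2.convertScaleAbs(cv2.resize(im,None,fx=3.2,fy=3.2,interpolation=cv2.INTER_CUBIC),alpha=1.4))
```

```text
(no output)
```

View pics/w1c.png

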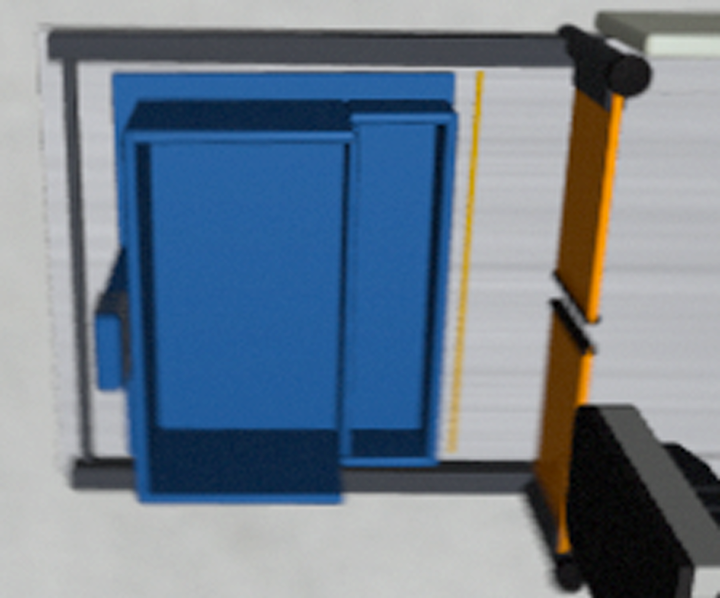

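```bash
cat > fit.py <<'E'
from h import *
from scipy.optimize import least_squares
def fit(m,pts,x0,zfree=False):
    # pts: list (local xyz, uv, mask) mask 'x','y' or 'xy'; pose x,y,yaw[,z]
    P=np.array([p[0] for p in pts],float); U=np.array([p[1] for p in pts],float)
    def f(x):
        R=Rn.from_euler('z',x[2]).as_matrix(); X=P@R.T+[x[0],x[1],x[3] if zfree else 0]
        return (proj(m,X)-U).ravel()
    r=least_squares(f,list(x0)+([0] if zfree else []),loss='soft_l1',x_scale=[1,1,.01]+([1] if zfree else []))
    return r.x,f(r.x).reshape(-1,2)
E
python3 - <<'E'
from fit import *
m=list(np.load("w1.npz").values())
c=lambda u,v:(240+u/3.2,178+v/3.2)
L=[((4,79,62),c(629,75)),((4,-79,62),c(570,570)),((-24,72,6),c(481,72)),((-165,-72,15.5),c(75,461))]
x,r=fit(m,L,(584,-106,.08)); print(x.round(3),r.round(1).tolist())
x,r=fit(m,L,(584,-106,.08),True); print(x.round(3),r.round(1).tolist())
C=[((-49.5,61,46),c(126,133)),((-49.5,-61,46),c(140,503)),((16.5,-61,46),c(342,503)),((49.5,61,24),c(456,113)),((49.5,-61,24),c(437,467)),((51.5,69,4),c(454,73)),((-57.5,69,4),c(113,73)),((-57.5,12,64),c(97,312)),((-49.5,-12,64),c(120,388))]
C=[((a[0],a[1],a[2]+6),b) for a,b in C]
for zf in (0,1):
    y,r=fit(m,C,(505,-110,.08),zf); print(y.round(3),r.round(1).tolist())
E
```

```text
[ 5.80507e+02 -1.01041e+02  6.80000e-02] [[0.3, -0.2], [0.3, 1.1], [0.3, -3.7], [-6.1, 2.3]]
[ 5.84453e+02 -1.05667e+02  6.80000e-02 -1.12730e+01] [[-0.4, 2.7], [0.3, -1.9], [1.3, -1.0], [-1.0, 0.7]]
[ 4.97225e+02 -1.07157e+02  7.10000e-02] [[-1.2, -1.4], [-1.5, 0.1], [0.6, 0.5], [1.5, -0.3], [0.1, 0.1], [1.1, -0.1], [-0.4, -0.7], [-1.7, 0.9], [1.0, 1.2]]
[ 4.97430e+02 -1.08686e+02  7.40000e-02 -3.97000e+00] [[-0.7, -0.7], [-0.8, -0.7], [0.5, -0.5], [0.6, 0.2], [-0.3, -0.8], [0.2, 0.5], [0.1, 0.2], [-0.9, 0.8], [1.7, 0.8]]
```

Call:
drive_tool(
  steps=[
    [[-0.03, 0, 0], 0],
    [[-0.06, 0, 0], 0],
    [[-0.095, 0, 0], 0],
    [[-0.13, 0, 0], 0],
    [[-0.165, 0, 0], 0],
  ],
)

```text
time: 2.23
position: [496.6, -211.0, 220.2]
tcp_rot: [-2.112, -2.325, -0.002]
contact_force: [0.9, -0.2, -0.6]
grip_width: 1.001
grasp_force: 0.0
```

Call:
drive_tool(
  steps=[
    [[-0.03, 0, 0], 0],
    [[-0.06, 0, 0], 0],
    [[-0.085, 0, 0], 0],
    [[-0.104, 0, 0], 0],
    [[-0.104, 0, 0], 0],
  ],
)

```text
time: 2.65
position: [504.9, -318.1, 220.0]
tcp_rot: [2.12, 2.317, -0.005]
contact_force: [-0.9, -0.0, 0.5]
grip_width: 1.005
grasp_force: 0.0
```

Run:
```python
from h import *
s=robot.observe(); print(s["time"],s["position"].round(1),s["tcp_rot"].round(3),s["q"].round(2))
im,m=snap("wrist","w2.png"); np.savez("w2.npz",*m)
for c in COL: print(c,blobs(im,c,30))
print(proj(m,[[587.5,-357.3,72],[493.8,-477.4,72],[517,-320,43],[435,-286,43],[507,-374,43]]).round())
```

```text
2.65 [ 504.9 -318.1  220. ] [ 2.12   2.317 -0.005] [-0.18  0.28  0.84  1.66 -0.22  1.3   0.78]
blue [([331.9, 26.4], 5984), ([245.7, 180.4], 325), ([333.9, 224.0], 288), ([295.0, 382.2], 470)]
purple [([333.1, 205.9], 31), ([317.2, 277.2], 264)]
green [([553.4, 109.6], 807), ([393.1, 249.4], 60), ([408.8, 280.4], 579)]
red []
[[409. 280.]
 [295. 382.]
 [333. 224.]
 [245. 180.]
 [317. 277.]]
```

View pics/w2.png

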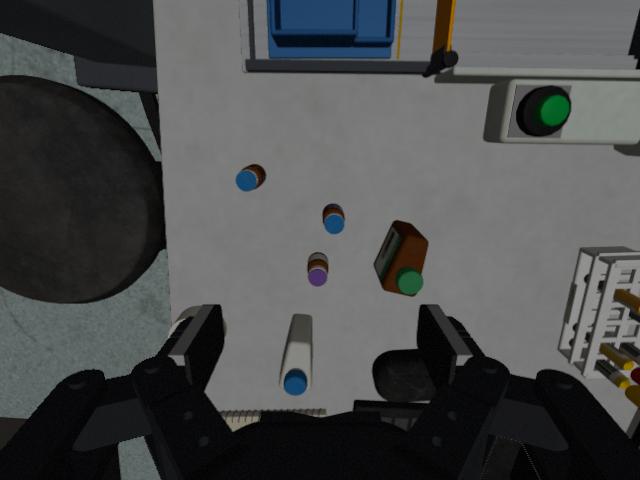

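Run:
```python
import cv2,numpy as np
im=cv2.imread("pics/w2.png"); w1=cv2.imread("pics/w1.png")
z=lambda a,f:cv2.convertScaleAbs(cv2.resize(a,None,fx=f,fy=f,interpolation=cv2.INTER_CUBIC),alpha=1.6)
o=np.zeros((400,800,3),np.uint8)
a=z(im[210:310,360:440],4);o[:,:320]=a
a=z(im[300:400,265:325],4);o[:,320:560]=a
a=z(w1[25:125,250:310],4);o[:,560:800]=a
cv2.imwrite("pics/w2c.png",o)
```

```text
(no output)
```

View pics/w2c.png

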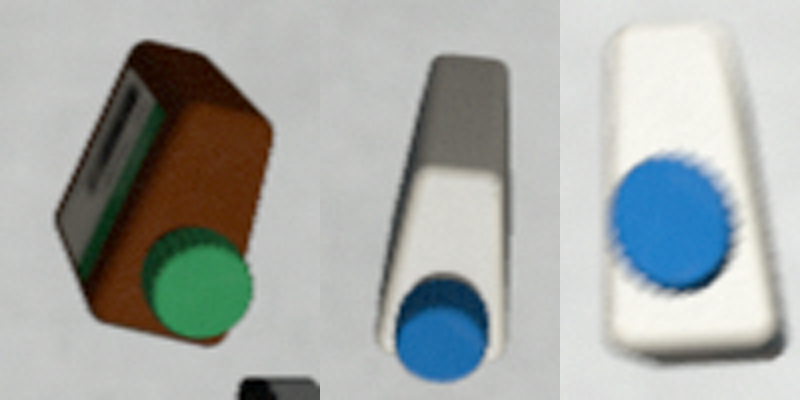

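Run:
```python
from fit import *
t,s=cam("top"),cam("scene"); w1=list(np.load("w1.npz").values()); w2=list(np.load("w2.npz").values())
O={}
for n,a,b,w,c in [("btn",(354.8,176.1),(376.9,243.2),w2,(553.4,109.6)),("brown",(425.4,215.6),(393.4,279.9),w2,(408.8,280.4)),("white2",(482.9,258.4),(402.7,323.1),w2,(295,382.2)),("whiteL",(230.2,283.8),(240.5,223.5),w1,(277.4,80.6)),("vA",(406.6,249.9),(359.5,292.3),w2,(333.9,224)),("vB",(392.3,287.1),(323,298.7),w2,(245.7,180.4)),("vP",(431.3,254.6),(372.3,306.3),w2,(317.2,277.2))]:
    X,r=tri([(t,a),(s,b),(w,c)]); O[n]=X; print(n,X.round(1),round(r,1))
d=lambda u,v:(360+u/4,210+v/4); e=lambda u,v:(265+(u-320)/4,300+v/4); g=lambda u,v:(250+(u-560)/4,25+v/4)
for n,m,P,c,y0 in [("brown",w2,[d(190,100),d(272,125),d(218,345),d(95,318)],(408.8,280.4),1.9),("white2",w2,[e(413,168),e(502,168),e(505,358),e(378,352)],(295,382.2),1.6),("whiteL",w1,[g(606,22),g(725,22),g(785,355),g(608,350)],(277.4,80.6),1.6)]:
    X=[onz(m,p,62)[:2] for p in P]; L=[np.linalg.norm(X[i]-X[(i+1)%4]).round(1) for i in range(4)]
    ang=[np.degrees(np.arctan2(*(X[a]-X[b])[::-1])).round(1) for a,b in((0,3),(1,2),(1,0),(2,3))]
    print(n,np.round(X,1).tolist(),"sides",L,"ang",ang)
```

```text
btn [ 682.1 -205.9   55. ] 1.5
brown [ 587.6 -357.5   70.9] 1.1
white2 [ 493.9 -477.4   71.7] 0.8
whiteL [440.6  60.2  70.7] 0.7
vA [ 517.5 -319.4   43.4] 0.4
vB [ 435.4 -286.2   43.1] 0.2
vP [ 506.7 -374.    43.1] 0.7
brown [[582.3, -318.7], [601.4, -322.8], [599.0, -377.4], [569.3, -373.1]] sides [np.float64(19.5), np.float64(54.7), np.float64(30.0), np.float64(56.0)] ang [np.float64(76.5), np.float64(87.5), np.float64(-12.2), np.float64(-8.3)]
white2 [[484.1, -438.1], [505.9, -436.1], [511.3, -493.5], [478.3, -494.6]] sides [np.float64(21.9), np.float64(57.6), np.float64(33.0), np.float64(56.8)] ang [np.float64(84.2), np.float64(95.3), np.float64(5.2), np.float64(1.9)]
whiteL [[426.9, 94.2], [448.8, 95.9], [463.5, 39.3], [428.7, 37.5]] sides [np.float64(21.9), np.float64(58.5), np.float64(34.9), np.float64(56.7)] ang [np.float64(91.7), np.float64(104.6), np.float64(4.3), np.float64(2.8)]
```

Call:
drive_tool(
  steps=[
    [[-0.001, 0.006, 0.03], 0.019],
    [[-0.002, 0.012, 0.06], 0.019],
    [[-0.002, 0.012, 0.09], 0.019],
    [[-0.002, 0.012, 0.12], 0.019],
    [[-0.002, 0.012, 0.14], 0.019],
  ],
  gripper=0.4,
  force=30,
)

```text
time: 3.12
position: [517.6, -311.4, 77.0]
tcp_rot: [-2.132, -2.302, -0.001]
contact_force: [-0.1, -0.2, -0.3]
grip_width: 0.601
grasp_force: 0.0
```

Call:
drive_tool(
  steps=[
    [[0, 0, 0.01], 0],
    [[0, 0, 0.02], 0],
    [[0, 0, 0.03], 0],
    [[0, 0, 0.038], 0],
    [[0, 0, 0.041], 0],
  ],
)

```text
time: 3.53
position: [518.2, -314.7, 38.8]
tcp_rot: [-2.139, -2.3, -0.001]
contact_force: [-0.3, -0.1, -0.2]
grip_width: 0.594
grasp_force: 0.0
```

Run:
```python
from h import *
s=robot.observe(); print(s["time"],s["position"].round(1),s["tcp_rot"].round(3),s["q"].round(2))
im,m=snap("wrist"); 
cv2.imwrite("pics/w3.png",cv2.convertScaleAbs(im[180:480,120:520,::-1],alpha=1.6))
for c in COL: print(c,blobs(im,c,30))
p=s["position"];R=Rn.from_rotvec(s["tcp_rot"]).as_matrix(); print(proj(m,[p,p+R@[0,0,17],[517.5,-319.4,45]]))
```

```text
3.5333 [ 518.2 -314.7   38.8] [-2.139e+00 -2.300e+00 -1.000e-03] [-0.09  0.51  0.74  1.8  -0.4   0.99  0.88]
blue [([109.8, 256.8], 1778), ([317.8, 343.8], 1350)]
purple [([171.0, 238.0], 227), ([318.2, 289.7], 332)]
green [([481.6, 468.8], 384), ([466.0, 471.6], 119)]
red []
[[319.01907611 326.55963842]
 [319.16495947 306.96971639]
 [316.42721969 344.52100475]]
```

View pics/w3.png

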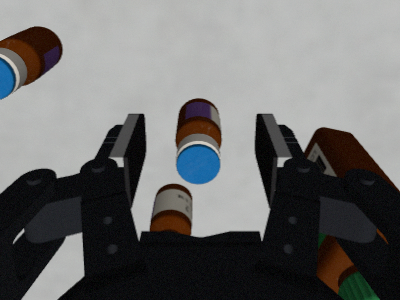

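Call:
drive_tool(
  steps=[
    [[-0.002, 0, 0], 0],
    [[-0.005, 0, 0], 0],
    [[-0.005, 0, 0], 0],
    [[-0.005, 0, 0], 0],
    [[-0.005, 0, 0], 0],
  ],
)

```text
time: 4.0
position: [518.6, -320.4, 39.7]
tcp_rot: [2.14, 2.299, 0.001]
contact_force: [0.1, -0.7, -0.2]
grip_width: 0.599
grasp_force: 0.0
```

Call:
drive_tool(
  steps=[
    [[0, 0, 0], 0],
    [[0, 0, 0], 0],
    [[0, 0, 0], 0],
    [[0, 0, 0], 0],
    [[0, 0, 0], 0],
  ],
  gripper=1,
  force=30,
)

```text
time: 4.42
position: [518.5, -320.1, 39.5]
tcp_rot: [2.14, 2.3, 0.0]
contact_force: [-0.8, 0.3, 1.7]
grip_width: 0.24
grasp_force: 29.3
```

Call:
drive_tool(
  steps=[
    [[0, 0, -0.02], 0],
    [[0, 0, -0.05], 0],
    [[0.012, 0.002, -0.075], 0],
    [[0.04, 0.006, -0.075], 0],
    [[0.075, 0.011, -0.075], 0],
  ],
)

```text
time: 4.83
position: [524.3, -247.4, 116.5]
tcp_rot: [2.143, 2.291, 0.001]
contact_force: [0.8, 0.1, -0.5]
grip_width: 0.237
grasp_force: 29.4
```

Call:
drive_tool(
  steps=[
    [[0.035, 0.005, 0], 0],
    [[0.065, 0.01, 0], 0],
    [[0.09, 0.014, 0], 0],
    [[0.104, 0.0155, 0.01], 0],
    [[0.104, 0.0155, 0.02], 0],
  ],
)

```text
time: 5.25
position: [533.0, -135.5, 93.7]
tcp_rot: [-2.133, -2.306, -0.004]
contact_force: [-0.7, -0.2, -0.9]
grip_width: 0.237
grasp_force: 29.4
```

Call:
drive_tool(
  steps=[
    [[0, 0, 0], 0],
    [[0, 0, 0], 0],
    [[0, 0, 0], 0],
    [[0, 0, 0], 0],
    [[0, 0, 0], 0],
  ],
)

```text
time: 5.67
position: [532.0, -141.3, 94.6]
tcp_rot: [2.142, 2.297, 0.0]
contact_force: [0.0, -0.4, -0.7]
grip_width: 0.241
grasp_force: 29.4
```

Run:
```python
from h import *
s=robot.observe(); print(s["time"],s["position"].round(1),s["tcp_rot"].round(3),s["q"].round(2),s["grip_width"],s["grasp_force"])
im,m=snap("wrist"); np.savez("w4.npz",*m)
cv2.imwrite("pics/w4.png",cv2.resize(cv2.convertScaleAbs(im[120:480,100:540,::-1],alpha=1.6),None,fx=1.6,fy=1.6))
```

```text
5.6667 [ 532.  -141.3   94.6] [2.142 2.297 0.   ] [-0.45  0.3   0.76  1.9  -0.24  1.04  0.48] 0.24116514535684375 29.42116677761078
```

View pics/w4.png

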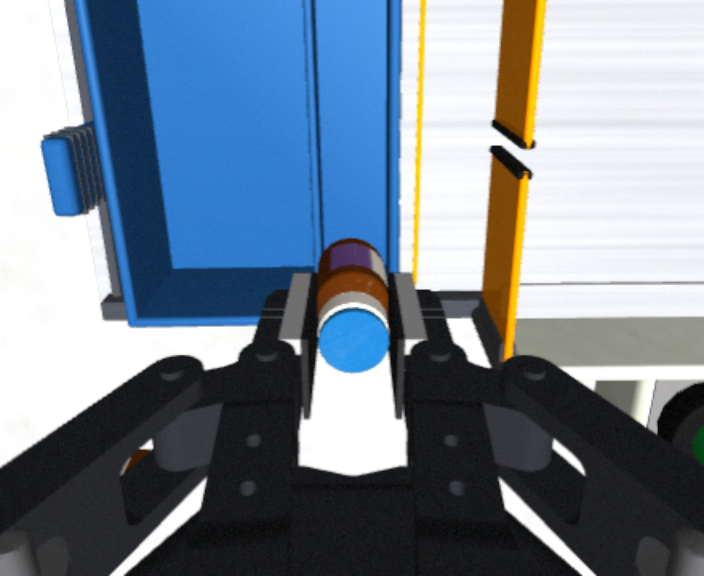

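```bash
cat >> fit.py <<'E'
def fitmm(m,obs,x0):
    # obs: (uv, z_world, local x or None, local y or None); pose x,y,yaw
    X=np.array([onz(m,o[0],o[1]) for o in obs])[:,:2]
    def f(p):
        c,s=np.cos(p[2]),np.sin(p[2]); l=(X-p[:2])@np.array([[c,-s],[s,c]])
        return np.array([l[i,k]-obs[i][2+k] for i in range(len(obs)) for k in(0,1) if obs[i][2+k] is not None])
    r=least_squares(f,x0,x_scale=[1,1,.01],loss='soft_l1'); return r.x,f(r.x)
E
python3 - <<'E'
from fit import *
m=list(np.load("w4.npz").values())
c=lambda u,v:(100+u/1.6,120+v/1.6)
N=None
C=[(c(306,2),30,16.5,N),(c(315,2),30,19.5,N),(c(389,2),30,45.5,N),(c(401,2),30,49.5,N),(c(316,270),30,16.5,N),(c(390,235),30,45.5,N),(c(130,326),52,-49.5,-61),(c(70,0),52,-49.5,N),(c(250,320),52,N,-61),
 (c(42,142),70,-57.5,12),(c(56,216),70,-57.5,-12),(c(80,212),70,-49.5,-12)]
x,r=fitmm(m,C,(497,-107,.07));print(x.round(3),r.round(1))
L=[(c(423,5),6,-24,N),(c(415,275),6,-24,N),(c(533,147),56.5,4,4),(c(528,175),56.5,4,-4),(c(455,294),15.5,N,-72),(c(105,296),15.5,N,-72)]
y,r=fitmm(m,L,(580,-102,.07));print(y.round(3),r.round(1))
d=x[:2]-y[:2];a=y[2];print("carrier in loader",d@[np.cos(a),np.sin(a)],d@[-np.sin(a),np.cos(a)])
s=robot.observe();p=s["position"];print(proj(m,[p+[0,0,6]]), "vial cap px",c(353,340))
E
```

```text
[ 4.98302e+02 -1.06157e+02  9.50000e-02] [ 1.   1.  -0.4 -0.4 -0.3 -0.4 -0.1 -0.2 -0.9  1.2  0.8 -1.8  0.4 -0.3
 -0.2  0.8]
[ 5.81397e+02 -9.98930e+01  6.40000e-02] [-1.3  0.3  0.6 -0.4  0.  -1.4  2.   0.3]
carrier in loader -83.32643274626354 -0.9001659152540942
[[319.20211404 333.78450784]] vial cap px (320.625, 332.5)
```

Call:
drive_tool(
  steps=[
    [[0.003, 0.001, 0.008], 0],
    [[0.003, 0.001, 0.017], 0],
    [[0.003, 0.001, 0.026], 0],
    [[0.003, 0.001, 0.034], 0],
    [[0.003, 0.001, 0.039], 0],
  ],
)

```text
time: 6.13
position: [531.8, -136.4, 53.5]
tcp_rot: [-2.139, -2.299, 0.002]
contact_force: [-0.2, -0.6, -0.4]
grip_width: 0.238
grasp_force: 29.4
```

Call:
drive_tool(
  steps=[
    [[0, 0, 0.001], 0],
    [[0, 0, 0.002], 0],
    [[0, 0, 0.003], 0],
    [[0, 0, 0.004], 0],
    [[0, 0, 0.005], 0],
  ],
)

```text
time: 6.55
position: [533.1, -136.7, 50.6]
tcp_rot: [2.14, 2.3, 0.001]
contact_force: [-0.3, 0.4, -0.2]
grip_width: 0.238
grasp_force: 29.4
```

Call:
drive_tool(
  steps=[
    [[0, 0, 0], 0],
    [[0, 0, 0], 0],
    [[0, 0, 0], 0],
    [[0, 0, 0], 0],
    [[0, 0, 0], 0],
  ],
)

```text
time: 6.97
position: [532.9, -136.6, 50.4]
tcp_rot: [2.14, 2.3, 0.0]
contact_force: [0.5, -0.5, 0.4]
grip_width: 0.24
grasp_force: 29.4
```

Call:
drive_tool(
  steps=[
    [[0, 0, 0.0005], 0],
    [[0, 0, 0.0005], 0],
    [[0, 0, 0.0005], 0],
    [[0, 0, 0.0005], 0],
    [[0, 0, 0.0005], 0],
  ],
  gripper=0.55,
)

```text
time: 7.38
position: [532.8, -136.6, 49.8]
tcp_rot: [2.14, 2.3, 0.0]
contact_force: [-0.4, 0.7, -0.3]
grip_width: 0.45
grasp_force: 0.0
```

Call:
drive_tool(
  steps=[
    [[0, 0, -0.01], 0],
    [[0, 0, -0.03], 0],
    [[0, 0, -0.06], 0],
    [[0, 0, -0.08], 0],
    [[0, 0, -0.08], 0],
  ],
)

```text
time: 7.8
position: [535.8, -137.7, 134.9]
tcp_rot: [2.136, 2.295, 0.009]
contact_force: [0.8, -0.7, 1.1]
grip_width: 0.446
grasp_force: 0.0
```

Run:
```python
from h import *
s=robot.observe(); print(s["time"],s["position"].round(1),s["tcp_rot"].round(3))
im,m=snap("wrist"); np.savez("w5.npz",*m)
cv2.imwrite("pics/w5.png",cv2.resize(cv2.convertScaleAbs(im[100:480,100:500,::-1],alpha=1.6),None,fx=1.5,fy=1.5))
b=[x for x in blobs(im,"blue",30)]; print(b)
for u,a in b:
    print(onz(m,u,53).round(1))
```

```text
7.8 [ 535.8 -137.7  134.9] [2.136 2.295 0.009]
[([258.0, 191.7], 29127), ([166.8, 215.8], 593), ([179.1, 212.6], 38)]
[495.3 -96.3  53. ]
[ 438.1 -115.6   53. ]
[ 445.9 -113.    53. ]
```

View pics/w5.png

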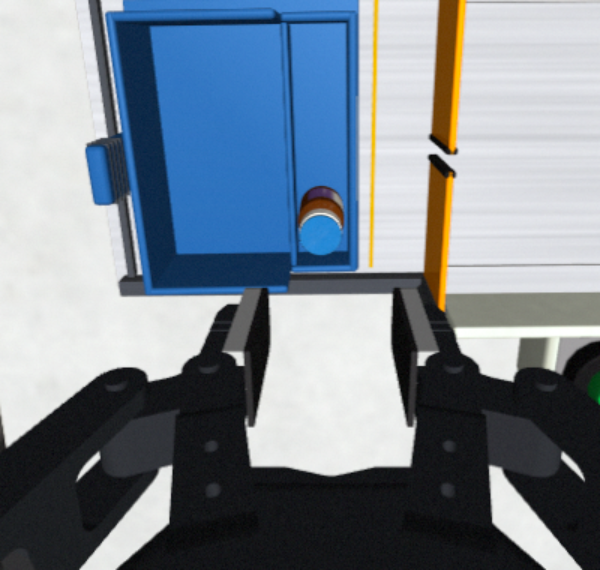

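Run:
```python
from fit import *
m=list(np.load("w5.npz").values())
c=lambda u,v:(100+u/1.5,100+v/1.5)
N=None
C=[(c(108,14),52,-49.5,61),(c(147,294),52,-49.5,-61),(c(290,290),52,16.5,-61),(c(356,12),30,49.5,61),(c(357,269),30,49.5,-61),(c(349,60),30,45.5,N),(c(282,60),30,16.5,N),(c(292,240),30,16.5,N),(c(350,240),30,45.5,N),
 (c(87,147),70,-57.5,12),(c(94,205),70,-57.5,-12),(c(113,203),70,-49.5,-12)]
x,r=fitmm(m,C,(497,-107,.07));print(x.round(3),r.round(1))
L=[(c(375,5),6,-24,N),(c(372,260),6,-24,N),(c(457,152),56.5,4,4),(c(454,174),56.5,4,-4),(c(300,276),15.5,N,-72),(c(122,279),15.5,N,-72)]
y,r=fitmm(m,L,(580,-102,.07));print(y.round(3),r.round(1))
d=x[:2]-y[:2];a=y[2];print("carrier in loader",d@[np.cos(a),np.sin(a)],d@[-np.sin(a),np.cos(a)])
v=onz(m,c(321,235),54)[:2]-x[:2];a=x[2];print("vial local",v@[np.cos(a),np.sin(a)],v@[-np.sin(a),np.cos(a)])
```

```text
[ 4.98337e+02 -1.06714e+02  9.20000e-02] [ 1.4 -1.7  0.5  0.5  0.1  1.  -0.9 -1.7 -1.   0.7 -0.  -0.4  0.3 -0.3
  1.2 -0.9  0.1  0.1 -0.3  0.7]
[ 5.81452e+02 -9.97240e+01  7.30000e-02] [-1.7 -0.1  0.9  0.   0.3 -1.2  1.2 -0. ]
carrier in loader -83.40386990841216 -0.8741799351508632
vial local 31.503367779276413 -32.7199913107401
```

Call:
drive_tool(
  steps=[
    [[-0.035, -0.006, 0], -0.018],
    [[-0.07, -0.013, 0], -0.018],
    [[-0.105, -0.019, 0], -0.018],
    [[-0.14, -0.026, 0], -0.018],
    [[-0.175, -0.032, 0], -0.018],
  ],
  gripper=0.4,
)

```text
time: 8.27
position: [512.5, -314.5, 129.0]
tcp_rot: [-2.118, -2.318, 0.0]
contact_force: [1.3, -0.7, 0.2]
grip_width: 0.598
grasp_force: 0.0
```

Call:
drive_tool(
  steps=[
    [[-0.03, -0.005, 0.01], 0],
    [[-0.05, -0.008, 0.03], 0],
    [[-0.0595, -0.01, 0.045], 0],
    [[-0.0595, -0.01, 0.045], 0],
    [[-0.0595, -0.01, 0.045], 0],
  ],
)

```text
time: 8.68
position: [507.5, -373.3, 83.3]
tcp_rot: [-2.119, -2.315, 0.002]
contact_force: [0.5, 0.5, -0.3]
grip_width: 0.601
grasp_force: 0.0
```

Call:
drive_tool(
  steps=[
    [[0, 0, 0], 0],
    [[0, 0, 0], 0],
    [[0, 0, 0], 0],
    [[0, 0, 0], 0],
    [[0, 0, 0], 0],
  ],
)

```text
time: 9.1
position: [509.5, -373.0, 85.5]
tcp_rot: [2.117, 2.32, 0.001]
contact_force: [0.6, -0.2, 0.2]
grip_width: 0.6
grasp_force: 0.0
```

```bash
cat > go.py <<'E'
from h import *
def go(x,y,z,yaw=None,quiet=0):
    s=robot.observe(); R=Rn.from_rotvec(s["tcp_rot"]).as_matrix(); a=np.arctan2(R[1,1],R[0,1])
    d=R.T@(np.array([x,y,z])-s["position"])
    t=None if yaw is None else -((yaw-a+np.pi/2)%np.pi-np.pi/2)
    print("t=%.2f"%s["time"],"pos",s["position"].round(1),"yaw %.3f"%a,"-> shift mm",d.round(1),"turn",t if t is None else round(t,3))
E
python3 - <<'E'
from go import *
im,m=snap("wrist"); b=blobs(im,"purple",100); print(b)
for u,a in b: print(onz(m,u,44).round(1))
go(506.7,-374,39.5,.085)
E
```

```text
[([218.2, 112.2], 149), ([314.9, 287.2], 838)]
[ 454.7 -289.5   44. ]
[ 507.2 -374.7   44. ]
t=9.15 pos [ 509.3 -373.2   85.3] yaw 0.091 -> shift mm [-0.6 -2.7 45.8] turn 0.006
```

Call:
drive_tool(
  steps=[
    [[-0.001, -0.002, 0.012], 0],
    [[-0.001, -0.002, 0.024], 0],
    [[-0.001, -0.002, 0.036], 0],
    [[-0.001, -0.002, 0.046], 0],
    [[-0.001, -0.002, 0.046], 0],
  ],
)

```text
time: 9.57
position: [505.1, -373.4, 35.2]
tcp_rot: [-2.116, -2.315, 0.002]
contact_force: [-0.7, 0.5, -1.0]
grip_width: 0.602
grasp_force: 0.0
```

Call:
drive_tool(
  steps=[
    [[0, 0, 0], 0],
    [[0, 0, 0], 0],
    [[0, 0, 0], 0],
    [[0, 0, 0], 0],
    [[0, 0, 0], 0],
  ],
  gripper=1,
  force=30,
)

```text
time: 9.98
position: [507.2, -375.0, 39.3]
tcp_rot: [2.119, 2.318, 0.001]
contact_force: [0.2, -0.2, 0.5]
grip_width: 0.244
grasp_force: 29.3
```

```bash
cat >> go.py <<'E'
C=[498.3,-106.5,.092]
def loc(lx,ly,z,yaw=None):
    c,s=np.cos(C[2]),np.sin(C[2]); go(C[0]+c*lx-s*ly,C[1]+s*lx+c*ly,z,yaw)
E
python3 - <<'E'
from go import *
s=robot.observe(); print(s["grip_width"],s["grasp_force"]); loc(32.5,0,95,.092)
E
```

```text
0.24392717161679278 29.314295947551727
t=9.98 pos [ 507.2 -375.    39.3] yaw 0.090 -> shift mm [268.3  47.8 -55.7] turn -0.002
```

Call:
drive_tool(
  steps=[
    [[0, 0, -0.02], 0],
    [[0, 0, -0.05], 0],
    [[0.012, 0.002, -0.08], 0],
    [[0.045, 0.008, -0.08], 0],
    [[0.08, 0.014, -0.08], 0],
  ],
)

```text
time: 10.4
position: [514.2, -296.3, 121.6]
tcp_rot: [2.121, 2.31, 0.002]
contact_force: [1.1, 0.9, -1.3]
grip_width: 0.242
grasp_force: 29.4
```

Call:
drive_tool(
  steps=[
    [[0.035, 0.006, 0], 0],
    [[0.07, 0.012, 0], 0],
    [[0.105, 0.019, 0], 0],
    [[0.14, 0.025, 0], 0],
    [[0.165, 0.03, 0], 0],
  ],
)

```text
time: 10.82
position: [529.0, -123.0, 119.1]
tcp_rot: [-2.115, -2.322, -0.003]
contact_force: [0.4, -0.7, 0.2]
grip_width: 0.241
grasp_force: 29.4
```

Call:
drive_tool(
  steps=[
    [[0.015, 0.003, 0], 0],
    [[0.023, 0.004, 0.01], 0],
    [[0.023, 0.004, 0.024], 0],
    [[0.023, 0.004, 0.024], 0],
    [[0.023, 0.004, 0.024], 0],
  ],
)

```text
time: 11.23
position: [529.7, -104.6, 94.0]
tcp_rot: [-2.12, -2.317, 0.003]
contact_force: [-0.0, -0.3, 0.4]
grip_width: 0.236
grasp_force: 29.4
```

Call:
drive_tool(
  steps=[
    [[0, 0, 0], 0],
    [[0, 0, 0], 0],
    [[0, 0, 0], 0],
    [[0, 0, 0], 0],
    [[0, 0, 0], 0],
  ],
)

```text
time: 11.65
position: [530.8, -103.8, 95.1]
tcp_rot: [2.119, 2.318, 0.001]
contact_force: [-0.0, -0.1, 0.1]
grip_width: 0.241
grasp_force: 29.4
```

Run:
```python
from go import *
im,m=snap("wrist","w6.png"); np.savez("w6.npz",*m)
# predicted carrier features vs image: tab + rim check by blue blob overall
print(blobs(im,"blue",300)); loc(32.5,0,50.2,.092)
c,s=np.cos(C[2]),np.sin(C[2]);R=np.array([[c,-s],[s,c]])
hsv=cv2.cvtColor(im,cv2.COLOR_RGB2HSV)
for l in [(-57.5,0,70),(-57.5,69,10)]: 
    X=np.r_[R@l[:2]+C[:2],l[2]]; print(l,proj(m,X).round(1))
# front rim outer edge along y=40 : scan blue extent in row
X=np.r_[R@[49.5,40]+C[:2],30]; u=proj(m,X)[0]; row=im[int(round(u[1]))]; h=hsv[int(round(u[1]))]
bl=(h[:,0]>95)&(h[:,0]<118)&(h[:,1]>110); print("pred",u,"blue extent",np.where(bl)[0][[0,-1]], "pred rear",proj(m,np.r_[R@[-49.5,40]+C[:2],52]))
```

```text
[([246.7, 235.1], 29770), ([148.2, 296.9], 783)]
t=11.70 pos [ 530.8 -103.7   95.1] yaw 0.090 -> shift mm [ 0.2 -0.2 44.9] turn -0.002
(-57.5, 0, 70) [[139.2 298.6]]
(-57.5, 69, 10) [[170.5 149.9]]
pred [348.41661266 203.14160663] blue extent [158 347] pred rear [[159.38534575 212.32327765]]
```

Call:
drive_tool(
  steps=[
    [[0, 0, 0.01], 0],
    [[0, 0, 0.02], 0],
    [[0, 0, 0.03], 0],
    [[0, 0, 0.037], 0],
    [[0, 0, 0.04], 0],
  ],
)

```text
time: 12.12
position: [529.4, -103.4, 52.8]
tcp_rot: [-2.118, -2.318, 0.004]
contact_force: [0.6, 1.4, -0.2]
grip_width: 0.238
grasp_force: 29.4
```

Call:
drive_tool(
  steps=[
    [[0, 0, 0.001], 0],
    [[0, 0, 0.002], 0],
    [[0, 0, 0.003], 0],
    [[0, 0, 0.004], 0],
    [[0, 0, 0.0045], 0],
  ],
)

```text
time: 12.53
position: [530.9, -103.6, 50.5]
tcp_rot: [2.119, 2.319, 0.001]
contact_force: [-1.2, -0.2, -0.5]
grip_width: 0.24
grasp_force: 29.4
```

Call:
drive_tool(
  steps=[
    [[0, 0, 0], 0],
    [[0, 0, 0], 0],
    [[0, 0, 0], 0],
    [[0, 0, 0], 0],
    [[0, 0, 0], 0],
  ],
)

```text
time: 12.95
position: [530.7, -103.5, 50.4]
tcp_rot: [2.119, 2.319, 0.0]
contact_force: [0.7, 0.3, 0.3]
grip_width: 0.244
grasp_force: 29.4
```

Call:
drive_tool(
  steps=[
    [[0, 0, 0.0005], 0],
    [[0, 0, 0.0005], 0],
    [[0, 0, 0.0005], 0],
    [[0, 0, 0.0005], 0],
    [[0, 0, 0.0005], 0],
  ],
  gripper=0.55,
)

```text
time: 13.37
position: [530.7, -103.6, 49.8]
tcp_rot: [2.119, 2.319, 0.0]
contact_force: [-0.1, -0.9, -0.2]
grip_width: 0.45
grasp_force: 0.0
```

Call:
drive_tool(
  steps=[
    [[0, 0, -0.01], 0],
    [[0, 0, -0.03], 0],
    [[0, 0, -0.06], 0],
    [[0, 0, -0.075], 0],
    [[0, 0, -0.075], 0],
  ],
)

```text
time: 13.78
position: [533.4, -104.3, 129.2]
tcp_rot: [2.116, 2.315, 0.008]
contact_force: [1.0, 0.0, 0.2]
grip_width: 0.449
grasp_force: 0.0
```

Run:
```python
from go import *
go(435.4,-286.2,80,.09)
im,m=snap("wrist","w7.png")
for n in("blue","purple"):
  for u,a in blobs(im,n,100): print(n,u,a,onz(m,u,54).round(1))
```

```text
t=13.78 pos [ 533.4 -104.3  129.2] yaw 0.090 -> shift mm [-172.4 -114.2   48.4] turn -0.0
blue [256.2, 231.8] 24862 [492.9 -87.5  54. ]
blue [170.4, 269.5] 543 [ 438.6 -117.7   54. ]
blue [183.1, 453.2] 260 [ 440.8 -275.2   54. ]
purple [314.3, 261.7] 705 [ 530.6 -104.3   54. ]
```

Call:
drive_tool(
  steps=[
    [[-0.03, -0.02, 0], 0],
    [[-0.06, -0.04, 0], 0],
    [[-0.09, -0.06, 0], 0],
    [[-0.12, -0.08, 0], 0],
    [[-0.15, -0.098, 0], 0],
  ],
  gripper=0.4,
)

```text
time: 14.25
position: [444.6, -262.6, 124.0]
tcp_rot: [-2.118, -2.318, 0.0]
contact_force: [0.5, 0.7, -0.2]
grip_width: 0.603
grasp_force: 0.0
```

Call:
drive_tool(
  steps=[
    [[-0.015, -0.008, 0.015], 0],
    [[-0.0235, -0.0135, 0.035], 0],
    [[-0.0235, -0.0135, 0.045], 0],
    [[-0.0235, -0.0135, 0.045], 0],
    [[-0.0235, -0.0135, 0.045], 0],
  ],
)

```text
time: 14.67
position: [435.0, -285.1, 79.0]
tcp_rot: [-2.117, -2.318, 0.001]
contact_force: [0.7, 0.4, 0.7]
grip_width: 0.603
grasp_force: 0.0
```

Call:
drive_tool(
  steps=[
    [[0, 0, 0], 0],
    [[0, 0, 0], 0],
    [[0, 0, 0], 0],
    [[0, 0, 0], 0],
    [[0, 0, 0], 0],
  ],
)

```text
time: 15.08
position: [435.7, -286.2, 80.2]
tcp_rot: [2.118, 2.319, 0.001]
contact_force: [-0.0, 0.4, -0.8]
grip_width: 0.598
grasp_force: 0.0
```

Run:
```python
from go import *
im,m=snap("wrist","w8.png")
for n in("blue",):
  for u,a in blobs(im,n,100): print(n,u,a,onz(m,u,44).round(1))
go(435.4,-286.5,39.5,.09)
```

```text
blue [437.5, 66.1] 4865 [ 477.3 -175.3   44. ]
blue [478.3, 28.7] 8315 [ 491.6 -159.7   44. ]
blue [319.4, 290.4] 864 [ 435.8 -286.9   44. ]
t=15.13 pos [ 435.5 -286.2   80.1] yaw 0.090 -> shift mm [-0.3 -0.2 40.6] turn 0.0
```

Call:
drive_tool(
  steps=[
    [[0, 0, 0.01], 0],
    [[0, 0, 0.02], 0],
    [[0, 0, 0.032], 0],
    [[0, 0, 0.0405], 0],
    [[0, 0, 0.0405], 0],
  ],
)

```text
time: 15.55
position: [433.3, -285.5, 36.6]
tcp_rot: [-2.117, -2.316, 0.003]
contact_force: [-1.0, 0.3, -0.2]
grip_width: 0.601
grasp_force: 0.0
```

Call:
drive_tool(
  steps=[
    [[0, 0, 0], 0],
    [[0, 0, 0], 0],
    [[0, 0, 0], 0],
    [[0, 0, 0], 0],
    [[0, 0, 0], 0],
  ],
  gripper=1,
  force=30,
)

```text
time: 15.97
position: [435.5, -286.5, 39.7]
tcp_rot: [2.119, 2.319, 0.001]
contact_force: [0.2, -0.5, 0.1]
grip_width: 0.239
grasp_force: 29.3
```

Call:
drive_tool(
  steps=[
    [[0, 0, -0.02], 0],
    [[0, 0, -0.05], 0],
    [[0.01, 0.006, -0.08], 0],
    [[0.04, 0.022, -0.08], 0],
    [[0.07, 0.038, -0.08], 0],
  ],
)

```text
time: 16.38
position: [468.1, -214.5, 121.9]
tcp_rot: [2.121, 2.311, 0.005]
contact_force: [1.0, 1.5, -1.0]
grip_width: 0.237
grasp_force: 29.4
```

Call:
drive_tool(
  steps=[
    [[0.03, 0.016, 0], 0],
    [[0.06, 0.032, 0], 0],
    [[0.09, 0.048, 0], 0],
    [[0.12, 0.064, 0], 0],
    [[0.137, 0.073, 0], 0],
  ],
)

```text
time: 16.8
position: [528.6, -65.5, 119.6]
tcp_rot: [-2.114, -2.324, -0.004]
contact_force: [-0.3, 0.1, 0.4]
grip_width: 0.235
grasp_force: 29.4
```

Call:
drive_tool(
  steps=[
    [[0, 0, 0.01], 0],
    [[0, 0, 0.024], 0],
    [[0, 0, 0.024], 0],
    [[0, 0, 0.024], 0],
    [[0, 0, 0.024], 0],
  ],
)

```text
time: 17.22
position: [527.1, -71.1, 95.8]
tcp_rot: [2.121, 2.317, 0.0]
contact_force: [-0.7, -1.3, -0.1]
grip_width: 0.237
grasp_force: 29.4
```

Call:
drive_tool(
  steps=[
    [[0, 0, 0], 0],
    [[0, 0, 0], 0],
    [[0, 0, 0], 0],
    [[0, 0, 0], 0],
    [[0, 0, 0], 0],
  ],
)

```text
time: 17.63
position: [527.3, -70.3, 95.6]
tcp_rot: [2.119, 2.319, 0.001]
contact_force: [0.4, 0.5, 0.2]
grip_width: 0.234
grasp_force: 29.4
```

```bash
cat >> go.py <<'E'
def chk(m,im,ys=(40,20,-20)):
    c,s=np.cos(C[2]),np.sin(C[2]);R=np.array([[c,-s],[s,c]]); hsv=cv2.cvtColor(im,cv2.COLOR_RGB2HSV)
    for y in ys:
        f,r=[proj(m,np.r_[R@[x,y]+C[:2],z])[0] for x,z in((49.5,30),(-49.5,52))]
        out=[]
        for p in(f,r):
            v=int(round(p[1]))
            if not 0<=v<480: out.append(None);continue
            h=hsv[v]; bl=np.where((h[:,0]>95)&(h[:,0]<118)&(h[:,1]>110))[0]
            out.append(bl[np.abs(bl-p[0]).argmin()] if p is None else (bl[-1] if p is f else bl[0]) if len(bl) else None)
        print("y",y,"front pred %.0f got %s  rear pred %.0f got %s"%(f[0],out[0],r[0],out[1]))
E
python3 - <<'E'
from go import *
im,m=snap("wrist","w9.png"); chk(m,im)
loc(32.5,34,50.2,.092); s=robot.observe(); print(s["grip_width"],s["grasp_force"])
E
```

```text
y 40 front pred 348 got 346  rear pred 170 got 170
y 20 front pred 347 got 345  rear pred 175 got 175
y -20 front pred 346 got 343  rear pred 184 got 154
t=17.68 pos [527.2 -70.3  95.5] yaw 0.090 -> shift mm [ 0.6  0.4 45.3] turn -0.002
0.2375548616924379 29.449304938316345
```

Call:
drive_tool(
  steps=[
    [[0.0005, 0, 0.01], 0],
    [[0.0005, 0, 0.02], 0],
    [[0.0005, 0, 0.03], 0],
    [[0.0005, 0, 0.037], 0],
    [[0.0005, 0, 0.04], 0],
  ],
)

```text
time: 18.1
position: [525.8, -69.7, 53.3]
tcp_rot: [-2.118, -2.318, 0.004]
contact_force: [-0.3, 0.8, 0.6]
grip_width: 0.233
grasp_force: 29.5
```

Call:
drive_tool(
  steps=[
    [[0, 0, 0.001], 0],
    [[0, 0, 0.002], 0],
    [[0, 0, 0.003], 0],
    [[0, 0, 0.004], 0],
    [[0, 0, 0.0045], 0],
  ],
)

```text
time: 18.52
position: [527.4, -69.8, 51.0]
tcp_rot: [2.119, 2.319, 0.001]
contact_force: [-0.4, 0.3, 0.3]
grip_width: 0.237
grasp_force: 29.5
```

Call:
drive_tool(
  steps=[
    [[0, 0, 0], 0],
    [[0, 0, 0], 0],
    [[0, 0, 0], 0],
    [[0, 0, 0], 0],
    [[0, 0, 0], 0],
  ],
)

```text
time: 18.93
position: [527.2, -69.7, 50.9]
tcp_rot: [2.119, 2.319, 0.0]
contact_force: [-0.9, -0.5, -0.1]
grip_width: 0.239
grasp_force: 29.5
```

Call:
drive_tool(
  steps=[
    [[0, 0, 0.0005], 0],
    [[0, 0, 0.0005], 0],
    [[0, 0, 0.0005], 0],
    [[0, 0, 0.0005], 0],
    [[0, 0, 0.0005], 0],
  ],
  gripper=0.55,
)

```text
time: 19.35
position: [527.1, -69.7, 50.3]
tcp_rot: [2.119, 2.319, 0.0]
contact_force: [-0.1, -0.2, 0.3]
grip_width: 0.45
grasp_force: 0.0
```

Call:
drive_tool(
  steps=[
    [[0, 0, -0.01], 0],
    [[0, 0, -0.03], 0],
    [[0, 0, -0.06], 0],
    [[0, 0, -0.095], 0],
    [[0, 0, -0.125], 0],
  ],
)

```text
time: 19.77
position: [527.1, -70.3, 177.8]
tcp_rot: [2.12, 2.318, 0.001]
contact_force: [0.6, 1.3, 0.5]
grip_width: 0.446
grasp_force: 0.0
```

Call:
drive_tool(
  steps=[
    [[0.035, -0.02, 0], 0],
    [[0.06, -0.045, 0], 0],
    [[0.06, -0.045, 0], 0],
    [[0.06, -0.045, 0], 0],
    [[0.06, -0.045, 0], 0],
  ],
  gripper=0,
)

```text
time: 20.18
position: [477.3, -14.3, 176.1]
tcp_rot: [2.119, 2.319, 0.002]
contact_force: [1.0, -0.9, 0.2]
grip_width: 1.002
grasp_force: 0.0
```

Run:
```python
from go import *
go(441,66,180)
im,m=snap("wrist","w10.png"); np.savez("w10.npz",*m)
for n in("blue","purple"):
  for u,a in blobs(im,n,100): print(n,u,a,onz(m,u,54).round(1),onz(m,u,76).round(1))
```

```text
t=20.18 pos [477.3 -14.3 176.1] yaw 0.090 -> shift mm [ 83.3 -28.9  -4. ] turn None
blue [272.7, 137.4] 1003 [437.8  58.2  54. ] [440.7  58.8  76. ]
blue [321.3, 321.0] 14056 [485.3 -85.4  54. ] [484.  -72.1  76. ]
purple [370.9, 343.6] 365 [ 529.8 -103.7   54. ] [524.5 -88.7  76. ]
```

View pics/w10.png

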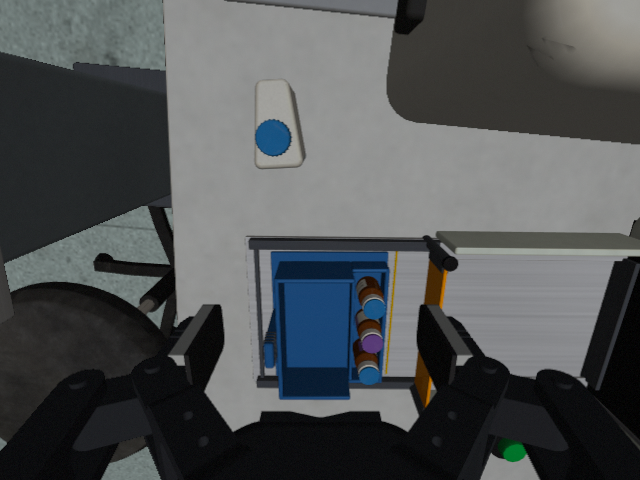

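Run:
```python
from go import *
im=cv2.imread("pics/w10.png"); m=list(np.load("w10.npz").values())
g=cv2.cvtColor(im,cv2.COLOR_BGR2GRAY)[70:180,240:320]
for v in (85,95,105,150,158,164): print(v,g[v-70,8:70:2].tolist())
bw=((g>185)|(cv2.cvtColor(im,cv2.COLOR_BGR2HSV)[70:180,240:320,1]>120)).astype(np.uint8)
cs=max(cv2.findContours(bw,0,2)[0],key=cv2.contourArea)
print(cv2.contourArea(cs),(cv2.approxPolyDP(cs,2.5,True)[:,0]+[240,70]).tolist())
```

```text
85 [143, 144, 144, 142, 123, 150, 160, 159, 157, 158, 157, 159, 158, 157, 159, 157, 159, 159, 157, 147, 117, 132, 146, 147, 147, 148, 148, 147, 147, 147, 146]
95 [143, 143, 143, 131, 129, 153, 161, 159, 158, 159, 160, 159, 160, 159, 158, 160, 160, 161, 160, 159, 152, 113, 74, 76, 149, 147, 146, 147, 146, 145, 145]
105 [142, 142, 142, 131, 132, 155, 160, 158, 160, 160, 161, 161, 159, 157, 158, 158, 159, 161, 160, 160, 159, 152, 109, 74, 88, 148, 148, 147, 146, 146, 146]
150 [147, 145, 145, 127, 138, 157, 120, 72, 73, 69, 72, 71, 71, 71, 71, 75, 72, 69, 56, 104, 160, 160, 157, 160, 160, 154, 113, 76, 86, 147, 147]
158 [146, 146, 145, 123, 140, 158, 157, 159, 160, 158, 159, 159, 160, 157, 158, 158, 159, 159, 161, 160, 158, 160, 159, 159, 160, 159, 150, 101, 74, 146, 147]
164 [145, 145, 147, 133, 119, 147, 160, 159, 159, 157, 157, 157, 155, 152, 152, 150, 148, 146, 146, 145, 145, 142, 140, 141, 138, 127, 103, 130, 148, 148, 148]
940.5 [[268, 120], [258, 127], [256, 141], [262, 151], [277, 155], [289, 145], [289, 132], [281, 122]]
```

Run:
```python
from go import *
m=list(np.load("w10.npz").values())
P=[onz(m,p,62)[:2] for p in [(257,81),(288,81.5),(301.5,164),(256.5,166.5)]]
print(np.round(P,1).tolist()); f=(P[0]+P[1])/2;n=(P[2]+P[3])/2; d=f-n
print("mid",(f+n)/2,"len",np.linalg.norm(d),"yaw",np.degrees(np.arctan2(d[1],d[0])))
a=np.radians(100);cap=np.array([440.7,58.8]);print("center via cap",cap+8*np.array([np.cos(a),np.sin(a)]))
go(440,66.5,130,np.radians(100-180));
```

```text
[[427.1, 92.6], [447.2, 94.1], [459.7, 42.5], [428.5, 38.0]]
mid [440.61556841  66.793891  ] len 53.587319819498006 yaw 97.50013828284469
center via cap [439.31081458  66.67846202]
t=20.23 pos [477.6 -14.9 175.9] yaw 0.089 -> shift mm [ 84.4 -30.2  45.8] turn 1.485
```

Call:
drive_tool(
  steps=[
    [[0.02, -0.008, 0.01], 0.1],
    [[0.04, -0.016, 0.02], 0.2],
    [[0.06, -0.022, 0.03], 0.3],
    [[0.08, -0.03, 0.04], 0.4],
    [[0.0845, -0.03, 0.046], 0.5],
  ],
)

```text
time: 20.65
position: [438.1, 69.2, 128.1]
tcp_rot: [-2.629, -1.718, 0.004]
contact_force: [-0.6, -0.1, -0.6]
grip_width: 1.005
grasp_force: 0.0
```

Call:
drive_tool(
  steps=[
    [[0, 0, 0], 0.1],
    [[0, 0, 0], 0.2],
    [[0, 0, 0], 0.3],
    [[0, 0, 0], 0.4],
    [[0, 0, 0], 0.5],
  ],
)

```text
time: 21.07
position: [440.4, 66.1, 129.2]
tcp_rot: [2.974, 1.008, -0.001]
contact_force: [0.6, 0.5, 0.5]
grip_width: 1.0
grasp_force: 0.0
```

Call:
drive_tool(
  steps=[
    [[0, 0, 0], 0.1],
    [[0, 0, 0], 0.2],
    [[0, 0, 0], 0.3],
    [[0, 0, 0], 0.4],
    [[0, 0, 0], 0.5],
  ],
)

```text
time: 21.48
position: [440.4, 66.1, 129.2]
tcp_rot: [3.131, 0.24, -0.0]
contact_force: [-0.1, 0.5, 0.0]
grip_width: 1.002
grasp_force: 0.0
```

Call:
drive_tool(
  steps=[
    [[0, 0, 0], 0],
    [[0, 0, 0], 0],
    [[0, 0, 0], 0],
    [[0, 0, 0], 0],
    [[0, 0, 0], 0],
  ],
)

```text
time: 21.9
position: [439.5, 67.2, 129.3]
tcp_rot: [3.131, 0.253, -0.0]
contact_force: [-0.3, 0.2, 0.4]
grip_width: 0.999
grasp_force: 0.0
```

Run:
```python
from go import *
s=robot.observe();print(s["q"].round(2))
im,m=snap("wrist","w11.png"); np.savez("w11.npz",*m)
for u,a in blobs(im,"blue",200): print(u,a,onz(m,u,76).round(1))
R=Rn.from_rotvec(s["tcp_rot"]).as_matrix();y=R[:,1]
go(440,66.8,61.5,np.radians(98.5-180))
# scanline along the bottle axis at z=62 to find end faces
g=cv2.cvtColor(im,cv2.COLOR_RGB2GRAY)
for dx in(-10,0,10):
    X=[np.r_[440,66.8,62]+y*t+R[:,0]*dx for t in range(-40,41,2)]; U=proj(m,X).round().astype(int); print(dx,[int(g[v,u]) if 0<=v<480 and 0<=u<640 else -1 for u,v in U])
```

```text
[-0.81 -0.04  0.59  2.1   0.03  1.07 -1.64]
[559.5, 216.5] 18956 [496.  -56.7  76. ]
[334.5, 275.0] 1274 [441.9  59.1  76. ]
[603.8, 305.9] 480 [ 447.9 -104.    76. ]
t=21.95 pos [439.5  67.3 129.3] yaw -1.409 -> shift mm [ 0.4  0.6 67.8] turn 0.013
-10 [130, 130, 133, 132, 132, 132, 131, 130, 129, 128, 106, 106, 118, 122, 128, 134, 139, 144, 143, 61, 62, 61, 62, 64, 62, 62, 62, 63, 63, 64, 62, 143, 142, 132, 105, 129, 129, 129, 129, 129, 128]
0 [130, 130, 130, 130, 128, 126, 118, 142, 142, 144, 142, 141, 142, 140, 141, 143, 141, 140, 141, 31, 50, 62, 66, 62, 61, 60, 63, 60, 60, 38, 102, 142, 142, 132, 105, 129, 130, 130, 130, 131, 131]
10 [131, 131, 129, 130, 131, 129, 117, 132, 141, 143, 142, 143, 143, 144, 142, 142, 142, 141, 143, 142, 142, 143, 142, 142, 142, 143, 143, 141, 143, 140, 142, 140, 141, 138, 103, 128, 127, 128, 128, 128, 128]
```

View pics/w11.png

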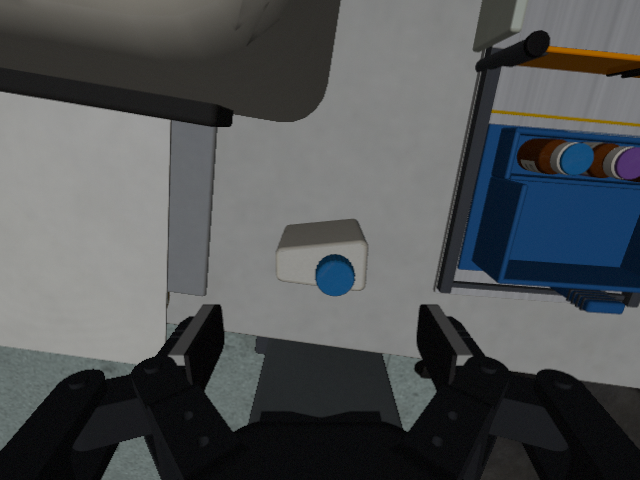

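Run:
```python
from go import *
m=list(np.load("w11.npz").values()); s=robot.observe();R=Rn.from_rotvec(s["tcp_rot"]).as_matrix()
for p in [(364,243),(364,290),(279,250),(279,283),(322,266)]:
    print(p,(R.T@(onz(m,p,62)-s["position"]))[:2].round(1))
```

```text
(364, 243) [15.9 26.7]
(364, 290) [-15.5  28. ]
(279, 250) [ 11.4 -24.9]
(279, 283) [-10.6 -25.7]
(322, 266) [0.9 1.3]
```

Call:
drive_tool(
  steps=[
    [[0, 0.001, 0.015], 0.01],
    [[0, 0.001, 0.03], 0.01],
    [[0, 0.001, 0.045], 0.01],
    [[0, 0.001, 0.06], 0.01],
    [[0, 0.001, 0.068], 0.01],
  ],
)

```text
time: 22.37
position: [438.6, 66.2, 59.9]
tcp_rot: [3.132, 0.238, -0.003]
contact_force: [-0.3, -0.2, 0.2]
grip_width: 0.999
grasp_force: 0.0
```

Call:
drive_tool(
  steps=[
    [[0, 0, 0], 0],
    [[0, 0, 0], 0],
    [[0, 0, 0], 0],
    [[0, 0, 0], 0],
    [[0, 0, 0], 0],
  ],
)

```text
time: 22.78
position: [440.2, 66.7, 62.1]
tcp_rot: [-3.132, -0.237, -0.002]
contact_force: [-0.4, -0.8, -0.2]
grip_width: 0.995
grasp_force: 0.0
```

Call:
drive_tool(
  steps=[
    [[0, 0, 0], 0],
    [[0, 0, 0], 0],
    [[0, 0, 0], 0],
    [[0, 0, 0], 0],
    [[0, 0, 0], 0],
  ],
  gripper=1,
  force=40,
)

```text
time: 23.2
position: [440.2, 66.6, 62.0]
tcp_rot: [-3.132, -0.237, -0.002]
contact_force: [-0.9, -0.4, 5.2]
grip_width: 0.652
grasp_force: 43.0
```

Call:
drive_tool(
  steps=[
    [[0, 0, -0.02], 0],
    [[0, 0, -0.04], 0],
    [[0, 0, -0.06], 0],
    [[0, 0, -0.08], 0],
    [[0, 0, -0.08], 0],
  ],
)

```text
time: 23.62
position: [441.9, 67.0, 144.7]
tcp_rot: [-3.13, -0.236, -0.009]
contact_force: [1.2, 0.0, -0.5]
grip_width: 0.644
grasp_force: 42.9
```

Call:
drive_tool(
  steps=[
    [[0, 0, 0], -0.1],
    [[0, 0, 0], -0.2],
    [[0, 0, 0], -0.3],
    [[0, 0, 0], -0.4],
    [[0, 0, 0], -0.5],
  ],
)

```text
time: 24.03
position: [439.0, 66.3, 140.4]
tcp_rot: [-2.974, -1.012, 0.002]
contact_force: [0.9, 0.7, -0.3]
grip_width: 0.65
grasp_force: 42.9
```

Run:
```python
from go import *
s=robot.observe();print(s["grip_width"],s["grasp_force"])
loc(-14.5,37.5,140,.092)
```

```text
0.6496510354296577 42.884520971217626
t=24.03 pos [439.   66.3 140.4] yaw -0.915 -> shift mm [-50.6 133.7   0.4] turn -1.007
```

Call:
drive_tool(
  steps=[
    [[-0.012, 0.03, 0], -0.1],
    [[-0.024, 0.06, 0], -0.2],
    [[-0.036, 0.09, 0], -0.3],
    [[-0.046, 0.12, 0], -0.4],
    [[-0.0505, 0.1335, 0], -0.5],
  ],
)

```text
time: 24.45
position: [480.4, -74.3, 140.9]
tcp_rot: [2.633, 1.71, -0.001]
contact_force: [-0.3, 0.0, -0.5]
grip_width: 0.65
grasp_force: 42.9
```

Call:
drive_tool(
  steps=[
    [[0, 0, 0], -0.1],
    [[0, 0, 0], -0.2],
    [[0, 0, 0], -0.3],
    [[0, 0, 0.01], -0.4],
    [[0, 0, 0.015], -0.507],
  ],
)

```text
time: 24.87
position: [479.6, -70.4, 124.9]
tcp_rot: [-2.116, -2.32, 0.002]
contact_force: [-0.7, -0.7, -1.6]
grip_width: 0.653
grasp_force: 42.9
```

Call:
drive_tool(
  steps=[
    [[0, 0, 0], 0],
    [[0, 0, 0], 0],
    [[0, 0, 0], 0],
    [[0, 0, 0], 0],
    [[0, 0, 0], 0],
  ],
)

```text
time: 25.28
position: [480.5, -70.4, 126.6]
tcp_rot: [2.124, 2.315, 0.001]
contact_force: [0.2, 0.7, -1.0]
grip_width: 0.65
grasp_force: 42.9
```

Run:
```python
from go import *
im,m=snap("wrist","w12.png"); np.savez("w12.npz",*m); chk(m,im,(40,20,0,-20,-40))
s=robot.observe();R=Rn.from_rotvec(s["tcp_rot"]).as_matrix()
for u,a in blobs(im,"blue",200): print(u,a,(R.T@(onz(m,u,s["position"][2]+14)-s["position"]))[:2].round(1))
loc(-14.5,37.5,72.3,.092)
```

```text
y 40 front pred 411 got 409  rear pred 264 got 264
y 20 front pred 409 got 406  rear pred 266 got 397
y 0 front pred 407 got 404  rear pred 268 got 324
y -20 front pred 405 got 362  rear pred 269 got 255
y -40 front pred 403 got 369  rear pred 271 got 161
[335.9, 230.4] 7523 [47.  6.]
[326.5, 356.5] 5858 [-4.7  3. ]
t=25.33 pos [480.5 -70.3 126.6] yaw 0.086 -> shift mm [-0.2 -0.1 54.3] turn -0.006
```

View pics/w12.png

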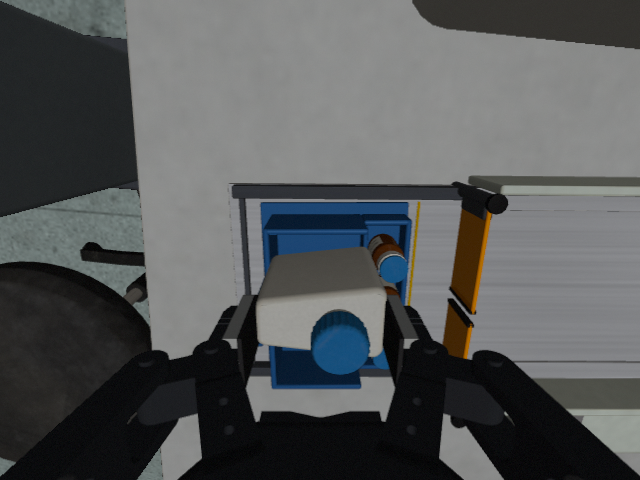

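Call:
drive_tool(
  steps=[
    [[0, 0, 0.009], -0.005],
    [[0, 0, 0.018], -0.005],
    [[0, 0, 0.026], -0.005],
    [[0, 0, 0.033], -0.005],
    [[0, 0, 0.038], -0.005],
  ],
)

```text
time: 25.75
position: [479.5, -70.4, 86.9]
tcp_rot: [-2.116, -2.32, 0.002]
contact_force: [-1.0, -1.0, -0.6]
grip_width: 0.65
grasp_force: 42.9
```

Call:
drive_tool(
  steps=[
    [[0, 0, 0.003], 0],
    [[0, 0, 0.006], 0],
    [[0, 0, 0.008], 0],
    [[0, 0, 0.01], 0],
    [[0, 0, 0.011], 0],
  ],
)

```text
time: 26.17
position: [480.4, -70.4, 77.2]
tcp_rot: [2.117, 2.321, 0.0]
contact_force: [-0.2, 0.6, -1.5]
grip_width: 0.646
grasp_force: 42.9
```

Call:
drive_tool(
  steps=[
    [[0, 0, 0.001], 0],
    [[0, 0, 0.002], 0],
    [[0, 0, 0.003], 0],
    [[0, 0, 0.004], 0],
    [[0, 0, 0.0045], 0],
  ],
)

```text
time: 26.58
position: [480.2, -70.3, 72.7]
tcp_rot: [-2.117, -2.321, -0.0]
contact_force: [0.2, -0.3, -1.3]
grip_width: 0.647
grasp_force: 42.9
```

Call:
drive_tool(
  steps=[
    [[0, 0, 0], 0],
    [[0, 0, 0], 0],
    [[0, 0, 0], 0],
    [[0, 0, 0], 0],
    [[0, 0, 0], 0],
  ],
)

```text
time: 27.0
position: [480.3, -70.4, 72.9]
tcp_rot: [2.117, 2.321, 0.0]
contact_force: [-0.6, 0.0, -0.8]
grip_width: 0.649
grasp_force: 42.9
```

Call:
drive_tool(
  steps=[
    [[0, 0, 0.0005], 0],
    [[0, 0, 0.0005], 0],
    [[0, 0, 0.0005], 0],
    [[0, 0, 0.0005], 0],
    [[0, 0, 0.0005], 0],
  ],
  gripper=0.15,
)

```text
time: 27.42
position: [480.3, -70.4, 72.4]
tcp_rot: [2.117, 2.321, 0.0]
contact_force: [0.2, -0.3, 0.2]
grip_width: 0.849
grasp_force: 0.0
```

Call:
drive_tool(
  steps=[
    [[0, 0, -0.01], 0],
    [[0, 0, -0.03], 0],
    [[0, 0, -0.06], 0],
    [[0, 0, -0.09], 0],
    [[0, 0, -0.115], 0],
  ],
)

```text
time: 27.83
position: [480.6, -70.9, 190.0]
tcp_rot: [2.117, 2.319, 0.002]
contact_force: [0.9, 1.0, -0.9]
grip_width: 0.85
grasp_force: 0.0
```

Run:
```python
from go import *
im,m=snap("wrist","w13.png"); np.savez("w13.npz",*m); chk(m,im,(40,20,0,-20,-40))
go(494.5,-467,140,np.radians(-90))
for n in("blue","purple"):
  for u,a in blobs(im,n,150): print(n,u,a,onz(m,u,54).round(1),onz(m,u,86).round(1))
```

```text
y 40 front pred 392 got 390  rear pred 276 got 274
y 20 front pred 391 got 389  rear pred 277 got 175
y 0 front pred 389 got 387  rear pred 278 got 265
y -20 front pred 388 got 627  rear pred 279 got 266
y -40 front pred 387 got 632  rear pred 280 got 277
t=27.88 pos [483.5 -71.1 194.5] yaw 0.091 -> shift mm [-395.3  -25.5   54. ] turn -1.48
blue [325.7, 265.6] 12254 [488.3 -97.4  54. ] [486.5 -84.5  86. ]
purple [373.9, 279.0] 431 [ 530.2 -105.9   54. ] [523.3 -92.   86. ]
```

Call:
drive_tool(
  steps=[
    [[-0.04, -0.002, 0], 0],
    [[-0.08, -0.004, 0], 0],
    [[-0.12, -0.006, 0], 0],
    [[-0.16, -0.008, 0], 0],
    [[-0.2, -0.011, 0], 0],
  ],
  gripper=0,
)

```text
time: 28.3
position: [488.0, -272.0, 188.2]
tcp_rot: [2.115, 2.322, 0.002]
contact_force: [0.3, -0.5, -0.6]
grip_width: 0.996
grasp_force: 0.0
```

Call:
drive_tool(
  steps=[
    [[-0.04, -0.002, 0], 0.1],
    [[-0.08, -0.004, 0], 0.2],
    [[-0.12, -0.006, 0], 0.3],
    [[-0.16, -0.008, 0], 0.4],
    [[-0.197, -0.011, 0], 0.5],
  ],
)

```text
time: 28.72
position: [495.1, -469.6, 187.4]
tcp_rot: [2.629, 1.72, -0.001]
contact_force: [0.4, -0.6, 0.8]
grip_width: 1.0
grasp_force: 0.0
```

Call:
drive_tool(
  steps=[
    [[0, 0, 0.01], 0.11],
    [[0, 0, 0.02], 0.22],
    [[0, 0, 0.03], 0.33],
    [[0, 0, 0.04], 0.44],
    [[0, 0, 0.047], 0.55],
  ],
)

```text
time: 29.13
position: [494.8, -467.4, 139.6]
tcp_rot: [-2.997, -0.939, 0.001]
contact_force: [-0.1, -0.3, -0.1]
grip_width: 0.997
grasp_force: 0.0
```

Call:
drive_tool(
  steps=[
    [[0, 0, 0], 0.12],
    [[0, 0, 0], 0.24],
    [[0, 0, 0], 0.36],
    [[0, 0, 0], 0.48],
    [[0, 0, 0], 0.6],
  ],
)

```text
time: 29.55
position: [495.2, -467.4, 140.6]
tcp_rot: [-3.141, -0.012, 0.0]
contact_force: [-1.0, -0.5, -0.1]
grip_width: 0.995
grasp_force: 0.0
```

Call:
drive_tool(
  steps=[
    [[0, 0, 0], 0],
    [[0, 0, 0], 0],
    [[0, 0, 0], 0],
    [[0, 0, 0], 0],
    [[0, 0, 0], 0],
  ],
)

```text
time: 29.97
position: [494.9, -467.7, 140.5]
tcp_rot: [-3.141, -0.022, -0.001]
contact_force: [0.4, -0.4, -0.0]
grip_width: 0.997
grasp_force: 0.0
```

```bash
cat >> go.py <<'E'
def edges(m,im,R,p,z=62,th=None):
    # scanlines at height z in tool axes: print grey profile along tool y for tool-x offsets, and along tool x for tool-y offsets
    g=cv2.cvtColor(im,cv2.COLOR_RGB2GRAY)
    def L(pts):
        X=[np.r_[p[0],p[1],z]+R[:,0]*a+R[:,1]*b for a,b in pts]; U=proj(m,X).round().astype(int)
        return [int(g[v,u]) if 0<=v<480 and 0<=u<640 else -1 for u,v in U]
    for a in(-6,6): print("along y, x=%d"%a,L([(a,t) for t in range(-40,41,2)]))
    for b in(-24,-16,16,24): print("along x, y=%d"%b,L([(t,b) for t in range(-28,29,2)]))
E
python3 - <<'E'
from go import *
s=robot.observe();print(s["q"].round(2))
im,m=snap("wrist","w14.png"); np.savez("w14.npz",*m)
R=Rn.from_rotvec(s["tcp_rot"]).as_matrix()
for u,a in blobs(im,"blue",200): X=onz(m,u,76);print(u,a,X.round(1),(R.T@(X-s["position"]))[:2].round(1))
go(494.5,-467.5,61.5,np.radians(-90))
edges(m,im,R,s["position"])
E
```

```text
[-0.05  0.74  1.17  1.53 -0.69  1.34 -0.37]
[335.3, 268.3] 1130 [ 495.6 -476.9   76. ] [0.5 9.3]
t=30.02 pos [ 494.8 -467.7  140.4] yaw -1.557 -> shift mm [-0.4 -0.2 78.9] turn 0.014
along y, x=-6 [117, 118, 119, 117, 115, 117, 117, 125, 130, 130, 131, 131, 128, 130, 132, 132, 132, 132, 130, 65, 56, 59, 55, 57, 56, 57, 56, 55, 58, 58, 59, 61, 129, 130, 108, 118, 117, 118, 117, 117, 119]
along y, x=6 [119, 119, 118, 117, 117, 117, 116, 118, 129, 131, 131, 129, 131, 133, 131, 133, 130, 131, 131, 129, 129, 107, 28, 25, 25, 28, 25, 23, 36, 130, 131, 130, 129, 131, 121, 109, 117, 118, 119, 117, 119]
along x, y=-24 [120, 119, 118, 119, 119, 120, 120, 120, 120, 119, 116, 130, 129, 130, 130, 130, 128, 129, 128, 129, 106, 67, 103, 121, 121, 121, 121, 120, 120]
along x, y=-16 [117, 117, 117, 118, 118, 118, 117, 118, 119, 99, 129, 128, 133, 130, 127, 130, 130, 131, 132, 131, 117, 71, 64, 65, 65, 62, 62, 62, 120]
along x, y=16 [123, 119, 118, 118, 118, 77, 56, 58, 56, 55, 56, 58, 56, 56, 57, 51, 25, 36, 129, 130, 130, 126, 88, 67, 66, 64, 64, 62, 62]
along x, y=24 [116, 118, 118, 118, 118, 117, 115, 130, 130, 130, 129, 129, 129, 130, 131, 131, 132, 129, 131, 129, 130, 130, 107, 67, 63, 61, 57, 47, 92]
```

Call:
drive_tool(
  steps=[
    [[0.001, 0.001, 0.015], 0.03],
    [[0.001, 0.001, 0.033], 0.03],
    [[0.001, 0.001, 0.051], 0.03],
    [[0.001, 0.001, 0.069], 0.03],
    [[0.001, 0.001, 0.079], 0.03],
  ],
)

```text
time: 30.43
position: [495.1, -467.5, 57.9]
tcp_rot: [-3.139, 0.028, 0.004]
contact_force: [-0.4, 0.7, -0.3]
grip_width: 0.999
grasp_force: 0.0
```

Call:
drive_tool(
  steps=[
    [[0, 0, 0], 0],
    [[0, 0, 0], 0],
    [[0, 0, 0], 0],
    [[0, 0, 0], 0],
    [[0, 0, 0], 0],
  ],
)

```text
time: 30.85
position: [496.3, -469.3, 62.5]
tcp_rot: [3.14, -0.027, 0.002]
contact_force: [0.4, -0.1, -0.9]
grip_width: 0.997
grasp_force: 0.0
```

Call:
drive_tool(
  steps=[
    [[0, 0, 0], 0],
    [[0, 0, 0], 0],
    [[0, 0, 0], 0],
    [[0, 0, 0], 0],
    [[0, 0, 0], 0],
  ],
  gripper=1,
  force=40,
)

```text
time: 31.27
position: [496.1, -469.2, 62.2]
tcp_rot: [3.141, -0.027, 0.002]
contact_force: [0.0, 0.4, 4.4]
grip_width: 0.646
grasp_force: 42.8
```

Call:
drive_tool(
  steps=[
    [[0, 0, -0.02], 0],
    [[0, 0, -0.04], 0],
    [[0, 0, -0.06], 0],
    [[0, 0, -0.08], 0],
    [[0, 0, -0.08], 0],
  ],
)

```text
time: 31.68
position: [496.7, -470.5, 145.2]
tcp_rot: [3.138, -0.027, 0.006]
contact_force: [-0.1, -0.7, -0.1]
grip_width: 0.646
grasp_force: 42.8
```

Call:
drive_tool(
  steps=[
    [[0, 0, 0], -0.12],
    [[0, 0, 0], -0.24],
    [[0, 0, 0], -0.36],
    [[0, 0, 0], -0.48],
    [[0, 0, 0], -0.6],
  ],
)

```text
time: 32.1
position: [495.6, -468.0, 139.9]
tcp_rot: [-3.005, -0.911, 0.001]
contact_force: [0.1, -0.2, 0.1]
grip_width: 0.65
grasp_force: 42.8
```

Call:
drive_tool(
  steps=[
    [[0, 0, 0], -0.12],
    [[0, 0, 0], -0.24],
    [[0, 0, 0], -0.36],
    [[0, 0, 0], -0.48],
    [[0, 0, 0], -0.6],
  ],
)

```text
time: 32.52
position: [495.5, -468.1, 139.9]
tcp_rot: [-2.601, -1.758, 0.0]
contact_force: [0.7, 0.4, -0.8]
grip_width: 0.647
grasp_force: 42.8
```

Run:
```python
from go import *
s=robot.observe();print(s["grip_width"],s["grasp_force"])
loc(-14.5,-37.5,140,.092)
```

```text
0.6465392423341251 42.7509073942565
t=32.52 pos [ 495.5 -468.1  139.9] yaw -0.382 -> shift mm [ 296.6 -128.     0.3] turn -0.474
```

Call:
drive_tool(
  steps=[
    [[0.03, -0.013, 0], 0],
    [[0.066, -0.0285, 0], 0],
    [[0.102, -0.044, 0], 0],
    [[0.138, -0.06, 0], 0],
    [[0.174, -0.075, 0], 0],
  ],
)

```text
time: 32.93
position: [491.2, -277.0, 139.8]
tcp_rot: [-2.607, -1.75, 0.002]
contact_force: [0.9, 0.4, -0.2]
grip_width: 0.642
grasp_force: 42.8
```

Call:
drive_tool(
  steps=[
    [[0.034, -0.0147, 0], -0.1],
    [[0.068, -0.0294, 0], -0.2],
    [[0.098, -0.0424, 0], -0.3],
    [[0.122, -0.0528, 0], -0.4],
    [[0.122, -0.0528, 0.01], -0.474],
  ],
)

```text
time: 33.35
position: [490.7, -139.0, 131.3]
tcp_rot: [-2.106, -2.328, -0.007]
contact_force: [0.5, -0.1, -0.4]
grip_width: 0.648
grasp_force: 42.8
```

Call:
drive_tool(
  steps=[
    [[0, 0, 0], 0],
    [[0, 0, 0], 0],
    [[0, 0, 0], 0],
    [[0, 0, 0], 0],
    [[0, 0, 0], 0],
  ],
)

```text
time: 33.77
position: [489.5, -147.6, 131.5]
tcp_rot: [2.127, 2.311, -0.0]
contact_force: [0.6, -0.6, 0.6]
grip_width: 0.645
grasp_force: 42.8
```

Run:
```python
from go import *
im,m=snap("wrist","w15.png"); np.savez("w15.npz",*m); chk(m,im,(60,50,40,20,0))
s=robot.observe();R=Rn.from_rotvec(s["tcp_rot"]).as_matrix()
loc(-14.5,-37.5,72.5,.092)
```

```text
y 60 front pred 418 got 411  rear pred 252 got 252
y 50 front pred 416 got 414  rear pred 253 got 253
y 40 front pred 415 got 413  rear pred 254 got 255
y 20 front pred 413 got 410  rear pred 257 got 257
y 0 front pred 410 got 408  rear pred 259 got 239
t=33.82 pos [ 489.5 -147.4  131.5] yaw 0.083 -> shift mm [ 2.5 -2.  59. ] turn -0.009
```

View pics/w15.png

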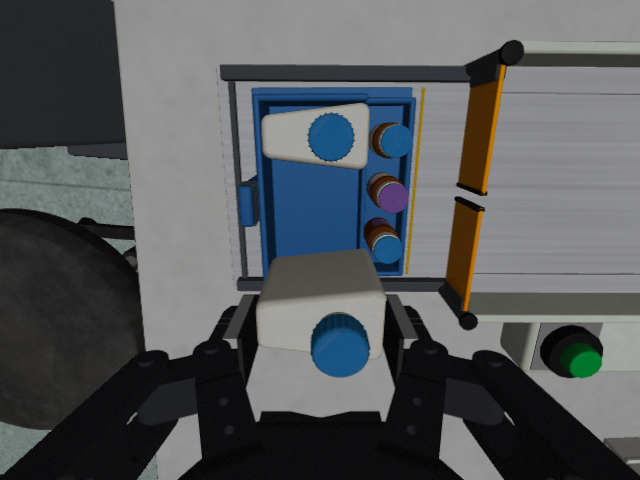

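Call:
drive_tool(
  steps=[
    [[0.0025, -0.002, 0.01], -0.009],
    [[0.0025, -0.002, 0.02], -0.009],
    [[0.0025, -0.002, 0.03], -0.009],
    [[0.0025, -0.002, 0.038], -0.009],
    [[0.0025, -0.002, 0.043], -0.009],
  ],
)

```text
time: 34.23
position: [486.3, -143.9, 86.5]
tcp_rot: [-2.113, -2.323, 0.003]
contact_force: [-1.0, -0.8, -0.6]
grip_width: 0.649
grasp_force: 42.8
```

Call:
drive_tool(
  steps=[
    [[0, 0, 0.002], 0],
    [[0, 0, 0.005], 0],
    [[0, 0, 0.008], 0],
    [[0, 0, 0.01], 0],
    [[0, 0, 0.011], 0],
  ],
)

```text
time: 34.65
position: [487.4, -144.0, 77.2]
tcp_rot: [2.113, 2.324, 0.0]
contact_force: [-1.0, -0.1, -0.2]
grip_width: 0.647
grasp_force: 42.8
```

Call:
drive_tool(
  steps=[
    [[0, 0, 0.001], 0],
    [[0, 0, 0.002], 0],
    [[0, 0, 0.003], 0],
    [[0, 0, 0.004], 0],
    [[0, 0, 0.0045], 0],
  ],
)

```text
time: 35.07
position: [487.3, -144.0, 72.8]
tcp_rot: [2.113, 2.324, 0.0]
contact_force: [-0.1, -0.5, -1.0]
grip_width: 0.646
grasp_force: 42.8
```

Call:
drive_tool(
  steps=[
    [[0, 0, 0], 0],
    [[0, 0, 0], 0],
    [[0, 0, 0], 0],
    [[0, 0, 0], 0],
    [[0, 0, 0], 0],
  ],
)

```text
time: 35.48
position: [487.4, -144.0, 72.9]
tcp_rot: [2.113, 2.324, 0.0]
contact_force: [-0.1, 0.1, -1.2]
grip_width: 0.646
grasp_force: 42.8
```

Call:
drive_tool(
  steps=[
    [[0, 0, 0.0005], 0],
    [[0, 0, 0.0005], 0],
    [[0, 0, 0.0005], 0],
    [[0, 0, 0.0005], 0],
    [[0, 0, 0.0005], 0],
  ],
  gripper=0.15,
)

```text
time: 35.9
position: [487.4, -144.0, 72.4]
tcp_rot: [2.113, 2.324, 0.0]
contact_force: [0.1, -0.4, -0.5]
grip_width: 0.849
grasp_force: 0.0
```

Call:
drive_tool(
  steps=[
    [[0, 0, -0.01], 0],
    [[0, 0, -0.03], 0],
    [[0, 0, -0.06], 0],
    [[0, 0, -0.09], 0],
    [[0, 0, -0.115], 0],
  ],
)

```text
time: 36.32
position: [487.6, -144.7, 189.9]
tcp_rot: [2.114, 2.322, 0.002]
contact_force: [0.1, -0.1, 1.0]
grip_width: 0.852
grasp_force: 0.0
```

Run:
```python
from go import *
t,s=cam("top"),cam("scene")
for a,b in [((443,125),(459,236)),((488,34),(481,111))]: X,r=tri([(t,a),(s,b)]);print(X.round(),round(r,1))
go(587.6,-357.5,160,np.radians(82))
im,m=snap("wrist","w16.png"); np.savez("w16.npz",*m); chk(m,im,(60,50,40,20,0))
```

```text
[ 768. -387.  137.] 1.4
[ 780. -380.  445.] 5.8
t=36.32 pos [ 487.6 -144.7  189.9] yaw 0.094 -> shift mm [-221.2   79.6   30.1] turn -1.337
y 60 front pred 400 got 397  rear pred 271 got 268
y 50 front pred 399 got 397  rear pred 272 got 269
y 40 front pred 398 got 397  rear pred 272 got 270
y 20 front pred 396 got 395  rear pred 273 got 271
y 0 front pred 395 got 393  rear pred 275 got 260
```

Call:
drive_tool(
  steps=[
    [[-0.034, 0.012, 0], 0],
    [[-0.068, 0.025, 0], 0],
    [[-0.104, 0.038, 0], 0],
    [[-0.14, 0.05, 0], 0],
    [[-0.176, 0.063, 0], 0],
  ],
  gripper=0.3,
)

```text
time: 36.78
position: [567.6, -314.4, 187.4]
tcp_rot: [-2.112, -2.326, -0.0]
contact_force: [0.4, -0.2, 0.9]
grip_width: 0.7
grasp_force: 0.0
```

Call:
drive_tool(
  steps=[
    [[-0.025, 0.01, 0], -0.1],
    [[-0.045, 0.0165, 0.01], -0.2],
    [[-0.045, 0.0165, 0.02], -0.3],
    [[-0.045, 0.0165, 0.028], -0.4],
    [[-0.045, 0.0165, 0.028], -0.5],
  ],
)

```text
time: 37.2
position: [586.4, -356.6, 157.4]
tcp_rot: [-1.466, -2.775, 0.001]
contact_force: [0.4, -0.4, 0.2]
grip_width: 0.699
grasp_force: 0.0
```

Call:
drive_tool(
  steps=[
    [[0, 0, 0], -0.1],
    [[0, 0, 0], -0.2],
    [[0, 0, 0], -0.3],
    [[0, 0, 0], -0.4],
    [[0, 0, 0], -0.5],
  ],
)

```text
time: 37.62
position: [587.5, -356.5, 159.8]
tcp_rot: [0.733, 3.055, -0.001]
contact_force: [0.2, 0.8, 0.1]
grip_width: 0.7
grasp_force: 0.0
```

Call:
drive_tool(
  steps=[
    [[0, 0, 0], -0.1],
    [[0, 0, 0], -0.2],
    [[0, 0, 0], -0.3],
    [[0, 0, 0], -0.337],
    [[0, 0, 0], -0.337],
  ],
)

```text
time: 38.03
position: [587.4, -356.6, 159.9]
tcp_rot: [0.217, 3.134, -0.0]
contact_force: [-0.2, -0.7, 0.1]
grip_width: 0.701
grasp_force: 0.0
```

Call:
drive_tool(
  steps=[
    [[0, 0, 0], 0],
    [[0, 0, 0], 0],
    [[0, 0, 0], 0],
    [[0, 0, 0], 0],
    [[0, 0, 0], 0],
  ],
)

```text
time: 38.45
position: [587.4, -356.4, 159.3]
tcp_rot: [-0.218, -3.134, -0.0]
contact_force: [-0.1, -0.2, 0.3]
grip_width: 0.7
grasp_force: 0.0
```

Run:
```python
from go import *
s=robot.observe();print(s["q"].round(2))
im,m=snap("wrist","w17.png"); np.savez("w17.npz",*m)
R=Rn.from_rotvec(s["tcp_rot"]).as_matrix()
for u,a in blobs(im,"green",200): X=onz(m,u,77);print(u,a,X.round(1),(R.T@(X-s["position"]))[:2].round(1))
a=np.radians(82); p=[587.6+8*np.cos(a),-357.5+8*np.sin(a)]
go(*p,76,a); edges(m,im,R,p)
```

```text
[ 0.05  0.51  0.64  1.48 -0.31  1.26  2.15]
[318.3, 255.9] 965 [ 586.  -357.4   77. ] [ 1.3 -1.1]
[526.0, 334.1] 794 [ 665.8 -218.5   77. ] [-58.6 147.5]
t=38.50 pos [ 587.5 -356.4  159.3] yaw 1.432 -> shift mm [-0.3  7.  83.3] turn 0.001
along y, x=-6 [128, 128, 128, 129, 127, 128, 34, 34, 36, 37, 55, 72, 71, 71, 72, 71, 70, 71, 72, 72, 71, 72, 50, 34, 36, 37, 36, 34, 37, 36, 35, 36, 36, 36, 95, 126, 127, 127, 128, 127, 129]
along y, x=6 [127, 128, 129, 129, 129, 128, 23, 34, 38, 38, 37, 37, 31, 24, 26, 29, 38, 28, 26, 28, 34, 36, 36, 36, 38, 36, 35, 35, 35, 35, 39, 39, 36, 37, 93, 125, 125, 125, 124, 123, 123]
along x, y=-24 [128, 129, 128, 126, 127, 128, 128, 32, 37, 37, 35, 36, 38, 36, 38, 39, 39, 38, 38, 36, 39, 35, 30, 21, 16, 21, 24, 21, 71]
along x, y=-16 [128, 129, 128, 128, 128, 129, 128, 62, 71, 70, 69, 71, 73, 72, 70, 60, 25, 31, 38, 38, 39, 32, 30, 13, 18, 26, 60, 62, 63]
along x, y=16 [128, 128, 127, 128, 126, 125, 126, 123, 123, 38, 36, 37, 36, 36, 36, 35, 36, 35, 36, 35, 26, 13, 20, 32, 52, 34, 61, 127, 128]
along x, y=24 [127, 126, 125, 125, 126, 126, 126, 126, 125, 75, 38, 36, 38, 37, 35, 38, 36, 36, 38, 33, 20, 10, 12, 102, 129, 128, 130, 130, 129]
```

Call:
drive_tool(
  steps=[
    [[0.0007, -0.001, 0.015], 0],
    [[0.0007, -0.001, 0.033], 0],
    [[0.0007, -0.001, 0.051], 0],
    [[0.0007, -0.001, 0.069], 0],
    [[0.0007, -0.001, 0.078], 0],
  ],
)

```text
time: 38.92
position: [585.6, -356.5, 78.8]
tcp_rot: [-0.218, -3.131, -0.002]
contact_force: [-0.4, 0.7, -0.1]
grip_width: 0.698
grasp_force: 0.0
```

Call:
drive_tool(
  steps=[
    [[0, 0, 0], 0],
    [[0, 0, 0], 0],
    [[0, 0, 0], 0],
    [[0, 0, 0], 0],
    [[0, 0, 0], 0],
  ],
)

```text
time: 39.33
position: [587.2, -357.9, 82.6]
tcp_rot: [0.218, 3.132, -0.001]
contact_force: [-0.1, -0.4, 0.3]
grip_width: 0.703
grasp_force: 0.0
```

Call:
drive_tool(
  steps=[
    [[0, 0, 0], 0],
    [[0, 0, 0], 0],
    [[0, 0, 0], 0],
    [[0, 0, 0], 0],
    [[0, 0, 0], 0],
  ],
  gripper=1,
  force=50,
)

```text
time: 39.75
position: [586.8, -357.8, 81.8]
tcp_rot: [0.218, 3.133, -0.001]
contact_force: [-0.3, 0.1, 2.2]
grip_width: 0.248
grasp_force: 48.8
```

Call:
drive_tool(
  steps=[
    [[0, 0, -0.02], 0],
    [[0, 0, -0.04], 0],
    [[0, 0, -0.06], 0],
    [[0, 0, -0.08], 0],
    [[0, 0, -0.08], 0],
  ],
)

```text
time: 40.17
position: [588.4, -358.8, 165.8]
tcp_rot: [0.217, 3.128, -0.004]
contact_force: [1.2, -1.5, -0.1]
grip_width: 0.249
grasp_force: 49.1
```

Call:
drive_tool(
  steps=[
    [[0, 0, 0], 0],
    [[0, 0, 0], 0],
    [[0, 0, 0], 0],
    [[0, 0, 0], 0],
    [[0, 0, 0], 0],
  ],
)

```text
time: 40.58
position: [586.1, -357.0, 160.1]
tcp_rot: [-0.218, -3.132, -0.001]
contact_force: [-0.4, 0.0, 0.7]
grip_width: 0.248
grasp_force: 49.1
```

Run:
```python
from go import *
s=robot.observe();print(s["grip_width"],s["grasp_force"])
im,m=snap("wrist","w18.png"); R=Rn.from_rotvec(s["tcp_rot"]).as_matrix()
edges(m,im,R,s["position"]+8*R[:,1],s["position"][2]-81.5+62)
loc(-22.5,0,165,.092)
```

```text
0.24835176270019493 49.059192538261414
along y, x=-6 [136, 135, 10, 8, 7, 5, 47, 47, 45, 7, 6, 76, 76, 76, 77, 78, 78, 77, 77, 76, 77, 74, 4, 5, 47, 45, 45, 10, 8, 10, 6, 39, 41, 40, 136, 138, 137, 136, 134, 136, 138]
along y, x=6 [135, 136, 136, 135, 135, 134, 79, 43, 46, 47, 8, 42, 41, 26, 29, 29, 28, 27, 28, 28, 38, 40, 7, 45, 46, 45, 38, 38, 39, 40, 42, 42, 40, 40, 112, 135, 135, 138, 136, 135, 135]
along x, y=-24 [31, 30, 33, 31, 32, 34, 32, 7, 13, 26, 45, 45, 46, 47, 46, 44, 45, 46, 45, 38, 40, 37, 31, 22, 11, 12, 23, 22, 103]
along x, y=-16 [136, 137, 137, 138, 99, 76, 75, 74, 75, 76, 76, 76, 77, 67, 32, 28, 32, 41, 42, 42, 41, 36, 26, 14, 16, 28, 35, 64, 69]
along x, y=16 [13, 6, 9, 7, 7, 10, 32, 7, 12, 6, 30, 8, 7, 5, 7, 40, 40, 39, 40, 36, 27, 11, 18, 35, 51, 59, 68, 53, 14]
along x, y=24 [8, 9, 9, 9, 11, 6, 109, 135, 136, 103, 41, 41, 41, 40, 40, 39, 40, 40, 41, 32, 16, 13, 53, 136, 136, 138, 138, 136, 134]
t=40.63 pos [ 586.3 -357.1  160.4] yaw 1.432 -> shift mm [143.7 230.9  -4.3] turn 1.34
```

Call:
drive_tool(
  steps=[
    [[0, 0, -0.02], 0],
    [[0.018, 0.029, -0.022], 0],
    [[0.036, 0.058, -0.022], 0],
    [[0.055, 0.088, -0.022], 0],
    [[0.074, 0.118, -0.022], 0],
  ],
)

```text
time: 41.05
position: [528.7, -229.2, 182.8]
tcp_rot: [-0.219, -3.133, 0.0]
contact_force: [1.3, 0.8, -0.4]
grip_width: 0.249
grasp_force: 49.2
```

Call:
drive_tool(
  steps=[
    [[0.018, 0.029, 0], 0.11],
    [[0.036, 0.058, 0], 0.22],
    [[0.054, 0.087, 0], 0.33],
    [[0.07, 0.113, 0], 0.44],
    [[0.07, 0.113, 0], 0.55],
  ],
)

```text
time: 41.47
position: [474.1, -102.9, 182.8]
tcp_rot: [-1.058, -2.955, -0.005]
contact_force: [-0.2, 0.3, -1.1]
grip_width: 0.254
grasp_force: 49.2
```

Call:
drive_tool(
  steps=[
    [[0, 0, 0], 0.1],
    [[0, 0, 0], 0.2],
    [[0, 0, 0], 0.3],
    [[0, 0, 0], 0.4],
    [[0, 0, 0], 0.5],
  ],
)

```text
time: 41.88
position: [475.8, -108.7, 183.2]
tcp_rot: [-1.766, -2.598, -0.0]
contact_force: [-0.5, 0.2, -0.6]
grip_width: 0.25
grasp_force: 49.3
```

Call:
drive_tool(
  steps=[
    [[0, 0, 0], 0.1],
    [[0, 0, 0], 0.2],
    [[0, 0, 0], 0.29],
    [[0, 0, 0], 0.29],
    [[0, 0, 0], 0.29],
  ],
)

```text
time: 42.3
position: [475.8, -108.8, 183.2]
tcp_rot: [-2.114, -2.324, -0.0]
contact_force: [0.1, -1.2, -1.3]
grip_width: 0.248
grasp_force: 49.2
```

Call:
drive_tool(
  steps=[
    [[0, 0, 0], 0],
    [[0, 0, 0], 0],
    [[0, 0, 0], 0],
    [[0, 0, 0], 0],
    [[0, 0, 0], 0],
  ],
)

```text
time: 42.72
position: [476.0, -108.7, 183.3]
tcp_rot: [2.116, 2.322, 0.0]
contact_force: [0.1, -0.0, -1.1]
grip_width: 0.248
grasp_force: 49.2
```

Run:
```python
from go import *
im,m=snap("wrist","w19.png"); np.savez("w19.npz",*m); chk(m,im,(66,60,55,50,40,20,0))
s=robot.observe();R=Rn.from_rotvec(s["tcp_rot"]).as_matrix();print(s["grip_width"])
loc(-22.5,0,92.5,.092)
edges(m,im,R,s["position"]+8*R[:,1],s["position"][2]-81.5+62)
```

```text
y 66 front pred 409 got 404  rear pred 283 got 279
y 60 front pred 409 got 404  rear pred 283 got 280
y 55 front pred 408 got 406  rear pred 284 got 280
y 50 front pred 408 got 406  rear pred 284 got 280
y 40 front pred 407 got 405  rear pred 284 got 166
y 20 front pred 405 got 403  rear pred 285 got 281
y 0 front pred 403 got 401  rear pred 286 got 273
0.24874195287906067
t=42.77 pos [ 476.  -108.7  183.3] yaw 0.092 -> shift mm [ 0.2 -0.1 90.8] turn 0.0
along y, x=-6 [160, 159, 92, 12, 14, 14, 67, 67, 67, 10, 17, 85, 89, 89, 91, 91, 92, 90, 90, 90, 90, 89, 55, 14, 68, 68, 66, 40, 11, 16, 16, 50, 49, 48, 144, 158, 159, 159, 159, 156, 156]
along y, x=6 [159, 159, 150, 29, 37, 28, 24, 62, 68, 67, 10, 41, 48, 28, 44, 47, 38, 44, 42, 40, 47, 47, 10, 60, 67, 67, 44, 45, 47, 46, 47, 52, 47, 47, 42, 119, 120, 112, 148, 148, 148]
along x, y=-24 [37, 36, 35, 38, 75, 57, 55, 30, 53, 61, 67, 67, 67, 66, 67, 68, 67, 68, 51, 48, 47, 47, 43, 33, 20, 21, 24, 24, 35]
along x, y=-16 [157, 157, 158, 158, 157, 87, 89, 89, 89, 89, 90, 89, 91, 78, 48, 42, 40, 48, 54, 51, 50, 48, 42, 30, 20, 41, 39, 95, 99]
along x, y=16 [17, 15, 15, 15, 13, 16, 15, 29, 15, 16, 18, 11, 20, 14, 14, 27, 45, 47, 48, 48, 41, 24, 21, 51, 51, 74, 95, 95, 20]
along x, y=24 [12, 14, 12, 12, 16, 13, 16, 159, 160, 157, 47, 49, 47, 48, 49, 48, 47, 47, 49, 46, 33, 24, 25, 77, 80, 89, 48, 75, 71]
```

View pics/w19.png

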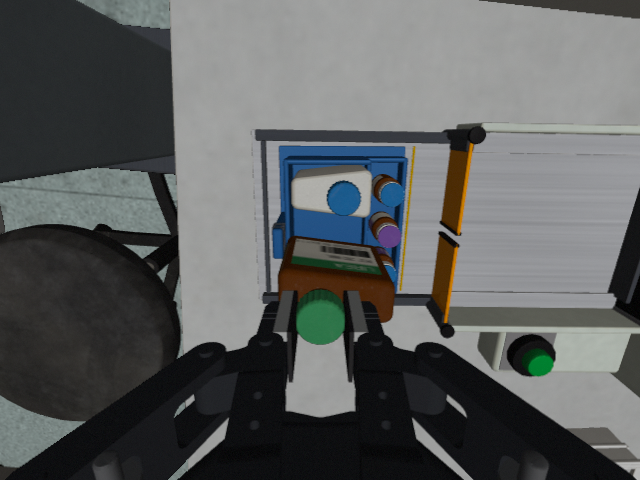

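Call:
drive_tool(
  steps=[
    [[0, 0, 0.012], 0],
    [[0, 0, 0.024], 0],
    [[0, 0, 0.036], 0],
    [[0, 0, 0.046], 0],
    [[0, 0, 0.05], 0],
  ],
)

```text
time: 43.18
position: [475.1, -108.5, 131.9]
tcp_rot: [-2.116, -2.32, 0.002]
contact_force: [-0.3, -0.2, -0.1]
grip_width: 0.247
grasp_force: 49.2
```

Call:
drive_tool(
  steps=[
    [[0, 0, 0.006], 0],
    [[0, 0, 0.012], 0],
    [[0, 0, 0.018], 0],
    [[0, 0, 0.022], 0],
    [[0, 0, 0.025], 0],
  ],
)

```text
time: 43.6
position: [475.9, -108.7, 107.9]
tcp_rot: [-2.117, -2.321, 0.0]
contact_force: [-0.8, -0.5, -0.2]
grip_width: 0.248
grasp_force: 49.2
```

Call:
drive_tool(
  steps=[
    [[0, 0, 0.003], 0],
    [[0, 0, 0.006], 0],
    [[0, 0, 0.009], 0],
    [[0, 0, 0.012], 0],
    [[0, 0, 0.013], 0],
  ],
)

```text
time: 44.02
position: [475.8, -108.6, 94.9]
tcp_rot: [-2.117, -2.321, 0.0]
contact_force: [0.3, 0.4, -0.3]
grip_width: 0.247
grasp_force: 49.2
```

Call:
drive_tool(
  steps=[
    [[0, 0, 0.001], 0],
    [[0, 0, 0.002], 0],
    [[0, 0, 0.0025], 0],
    [[0, 0, 0.0025], 0],
    [[0, 0, 0.0025], 0],
  ],
)

```text
time: 44.43
position: [476.0, -108.7, 92.9]
tcp_rot: [2.117, 2.321, 0.0]
contact_force: [0.1, -0.6, -0.5]
grip_width: 0.247
grasp_force: 49.2
```

Call:
drive_tool(
  steps=[
    [[0, 0, 0.0005], 0],
    [[0, 0, 0.0005], 0],
    [[0, 0, 0.0005], 0],
    [[0, 0, 0.0005], 0],
    [[0, 0, 0.0005], 0],
  ],
  gripper=0.55,
)

```text
time: 44.85
position: [476.0, -108.7, 92.4]
tcp_rot: [2.117, 2.321, 0.0]
contact_force: [-0.7, -0.1, -0.4]
grip_width: 0.447
grasp_force: 0.0
```

Call:
drive_tool(
  steps=[
    [[0, 0, -0.01], 0],
    [[0, 0, -0.03], 0],
    [[0, 0, -0.06], 0],
    [[0, 0, -0.09], 0],
    [[0, 0, -0.1], 0],
  ],
)

```text
time: 45.27
position: [478.2, -109.4, 197.3]
tcp_rot: [2.114, 2.317, 0.008]
contact_force: [1.3, -0.3, 0.1]
grip_width: 0.45
grasp_force: 0.0
```

Call:
drive_tool(
  steps=[
    [[-0.02, 0, 0], 0],
    [[-0.05, 0, 0], 0],
    [[-0.05, 0, 0], 0],
    [[-0.05, 0, 0], 0],
    [[-0.05, 0, 0], 0],
  ],
)

```text
time: 45.68
position: [480.4, -158.2, 192.3]
tcp_rot: [-2.117, -2.32, -0.0]
contact_force: [-0.0, 0.3, 0.4]
grip_width: 0.449
grasp_force: 0.0
```

Run:
```python
from go import *
im,m=snap("wrist","w20.png"); np.savez("w20.npz",*m); chk(m,im,(66,60,55,50))
c,s_=np.cos(C[2]),np.sin(C[2])
def local(X): d=X[:2]-C[:2]; return np.round([d@[c,s_],d@[-s_,c]],1)
hsv=cv2.cvtColor(im,cv2.COLOR_RGB2HSV)
# split caps from tray by brightness
print("tray/cap V", [hsv[int(v),int(u)].tolist() for u,v in proj(m,[[476,-108,88],[530,-104,55],[512,-100,10]])])
for n in("green","purple"):
    for u,a in blobs(im,n,100): print(n,u,a,"z55",local(onz(m,u,54)),"z87",local(onz(m,u,87)))
COL["cap"]=((98,150,110),(112,255,255))
for u,a in blobs(im,"cap",60): print("cap",u,a,"z54",local(onz(m,u,54)),"z87",local(onz(m,u,87)))
for l in [(32.5,34,54),(32.5,-34,54),(-6.5,37.5,87),(-6.5,-36.5,87)]:
    X=np.r_[C[0]+c*l[0]-s_*l[1],C[1]+s_*l[0]+c*l[1],l[2]]; u,v=proj(m,X)[0]; print(l,u.round(),v.round(),hsv[int(v),int(u)] if 0<=v<480 else None)
go(476,-108.7,180)
```

```text
y 66 front pred 412 got None  rear pred 282 got None
y 60 front pred 411 got 406  rear pred 283 got 278
y 55 front pred 411 got 409  rear pred 283 got 279
y 50 front pred 410 got 408  rear pred 283 got 279
tray/cap V [[72, 155, 110], [135, 129, 121], [12, 242, 59]]
green [319.9, 178.1] 869 z55 [-22.4  -4.5] z87 [-22.4  -0.3]
green [542.9, 307.7] 710 z55 [ 174.5 -118. ] z87 [150.  -99.6]
purple [391.2, 171.5] 457 z55 [32.7  0.5] z87 [25.9  4.1]
cap [353.8, 124.2] 3125 z54 [ 2.8 35.1] z87 [-0.3 34.4]
cap [302.8, 100.9] 65 z54 [-34.8  51.2] z87 [-33.2  48.5]
cap [344.7, 119.8] 895 z54 [-4.  38.2] z87 [-6.3 37.1]
cap [326.3, 146.7] 532 z54 [-17.6  19.1] z87 [-18.1  20.4]
cap [276.4, 174.8] 221 z54 [-56.2  -1.9] z87 [-51.9   2. ]
cap [379.3, 187.6] 316 z54 [ 24.2 -11.9] z87 [18.4 -6.8]
cap [386.4, 216.8] 734 z54 [ 31.2 -35.5] z87 [ 24.5 -27.4]
cap [283.7, 214.8] 147 z54 [-51.6 -33.8] z87 [-47.9 -25.9]
cap [342.9, 232.0] 669 z54 [ -3.7 -48.2] z87 [ -5.9 -38.5]
(32.5, 34, 54) 394.0 126.0 [104 194 134]
(32.5, -34, 54) 388.0 215.0 [103 201 136]
(-6.5, 37.5, 87) 344.0 119.0 [103 203 133]
(-6.5, -36.5, 87) 342.0 229.0 [103 208 131]
t=45.73 pos [ 480.5 -157.6  192.2] yaw 0.093 -> shift mm [49.1  0.1 12.3] turn None
```

Call:
drive_tool(
  steps=[
    [[0.011, -0.011, 0], -0.1],
    [[0.022, -0.022, 0], -0.2],
    [[0.033, -0.034, 0], -0.3],
    [[0.044, -0.046, 0], -0.4],
    [[0.052, -0.056, 0], -0.5],
  ],
  gripper=1,
  force=20,
)

```text
time: 46.15
position: [419.0, -110.0, 192.1]
tcp_rot: [-1.466, -2.778, -0.0]
contact_force: [-0.1, -0.0, 0.3]
grip_width: 0.002
grasp_force: 0.0
```

Call:
drive_tool(
  steps=[
    [[0, 0, 0], -0.11],
    [[0, 0, 0], -0.22],
    [[0, 0, 0], -0.33],
    [[0, 0, 0], -0.44],
    [[0, 0, 0], -0.55],
  ],
)

```text
time: 46.57
position: [419.9, -110.8, 192.3]
tcp_rot: [-0.657, -3.072, -0.001]
contact_force: [0.5, 0.0, -0.0]
grip_width: -0.0
grasp_force: 0.0
```

Call:
drive_tool(
  steps=[
    [[0, 0, 0], -0.11],
    [[0, 0, 0], -0.22],
    [[0, 0, 0], -0.33],
    [[0, 0, 0], -0.44],
    [[0, 0, 0], -0.496],
  ],
)

```text
time: 46.98
position: [419.9, -110.8, 192.3]
tcp_rot: [0.116, -3.139, -0.001]
contact_force: [0.2, -0.2, -0.2]
grip_width: -0.001
grasp_force: 0.0
```

Call:
drive_tool(
  steps=[
    [[0, 0, 0], 0],
    [[0, 0, 0], 0],
    [[0, 0, 0], 0],
    [[0, 0, 0], 0],
    [[0, 0, 0], 0],
  ],
)

```text
time: 47.4
position: [420.0, -111.7, 192.3]
tcp_rot: [-0.105, 3.14, 0.0]
contact_force: [-0.5, 0.3, 0.0]
grip_width: -0.0
grasp_force: 0.0
```

```bash
cat >> go.py <<'E'
L=[581.4,-99.8,.068]
def lo(lx,ly,z,yaw=None):
    c,s=np.cos(L[2]),np.sin(L[2]); p=robot.observe()["position"]; d=p[:2]-L[:2]
    print("TCP in loader",np.round([d@[c,s],d@[-s,c]],1)); go(L[0]+c*lx-s*ly,L[1]+s*lx+c*ly,z,yaw)
E
python3 - <<'E'
from go import *
s=robot.observe();print(s["q"].round(2))
lo(-162,0,52,L[2]+np.pi/2)
im,m=snap("wrist","w21.png"); np.savez("w21.npz",*m)
c,s_=np.cos(C[2]),np.sin(C[2])
def local(X): d=X[:2]-C[:2]; return np.round([d@[c,s_],d@[-s_,c]],1)
for n,z in(("green",87),("purple",54)):
    for u,a in blobs(im,n,100): print(n,u,a,local(onz(m,u,z)))
hsv=cv2.cvtColor(im,cv2.COLOR_RGB2HSV)
# yellow line pixels and flap gap in loader frame
yl=cv2.inRange(hsv,(15,120,60),(28,255,255)); print("yellow n",(yl>0).sum())
ti,tm=snap("top","t2.png")
for n in COL: print(n,blobs(ti,n,25))
E
```

```text
[-0.55 -0.17  0.69  2.05  0.11  1.22  1.73]
TCP in loader [-161.9   -0.9]
t=47.40 pos [ 420.  -111.7  192.3] yaw 1.638 -> shift mm [1.000e-01 9.000e-01 1.403e+02] turn -0.001
yellow n 10
blue [([18.8, 247.3], 31)]
purple []
green [([354.9, 176.1], 90)]
red [([607.7, 290.2], 213)]
```

Run:
```python
from go import *
im,m=snap("scene","s2.png")
for n in("green","purple","blue"): print(n,blobs(im,n,10))
c,s=np.cos(C[2]),np.sin(C[2])
for nm,l in dict(brown=(-22.4,0,87),wL=(-6.5,37.5,87),w2=(-6.5,-37.5,87),pur=(32.5,0,54),vA=(32.5,-34,54),vB=(32.5,34,54)).items():
    X=np.r_[C[0]+c*l[0]-s*l[1],C[1]+s*l[0]+c*l[1],l[2]]; print(nm,proj(m,X)[0].round(1))
```

```text
green [([168.4, 134.1], 20), ([185.8, 150.8], 13), ([357.1, 183.9], 32), ([385.0, 191.3], 26), ([108.1, 206.9], 12), ([376.9, 243.2], 69), ([290.1, 244.4], 62)]
purple []
blue [([566.8, 153.1], 1709), ([180.4, 140.4], 44), ([122.8, 138.5], 165), ([284.6, 235.8], 52), ([297.5, 240.0], 18), ([305.3, 248.0], 59), ([294.6, 267.7], 1092), ([315.4, 250.4], 12)]
brown [290.2 242.3]
wL [284.8 233.9]
w2 [305.4 246.2]
pur [306.1 245.2]
vA [315.5 250.7]
vB [297.  239.7]
```

Call:
drive_tool(
  steps=[
    [[0, 0.001, 0.03], 0],
    [[0, 0.001, 0.06], 0],
    [[0, 0.001, 0.09], 0],
    [[0, 0.001, 0.12], 0],
    [[0, 0.001, 0.14], 0],
  ],
)

```text
time: 47.97
position: [418.6, -110.8, 50.1]
tcp_rot: [0.105, -3.138, 0.0]
contact_force: [-0.3, 0.7, 0.3]
grip_width: 0.004
grasp_force: 0.0
```

Call:
drive_tool(
  steps=[
    [[0, 0, 0], 0],
    [[0, 0, 0], 0],
    [[0, 0, 0], 0],
    [[0, 0, 0], 0],
    [[0, 0, 0], 0],
  ],
)

```text
time: 48.38
position: [421.3, -110.8, 53.7]
tcp_rot: [-0.106, 3.137, 0.001]
contact_force: [0.2, -0.1, 0.4]
grip_width: 0.002
grasp_force: 0.0
```

Call:
drive_tool(
  steps=[
    [[-0.003, 0, 0], 0],
    [[-0.006, 0, 0], 0],
    [[-0.009, 0, 0], 0],
    [[-0.012, 0, 0], 0],
    [[-0.015, 0, 0], 0],
  ],
)

```text
time: 48.8
position: [432.9, -109.7, 51.9]
tcp_rot: [0.105, -3.135, -0.002]
contact_force: [-6.5, 0.3, 5.5]
grip_width: 0.0
grasp_force: 3.6
```

Run:
```python
from go import *
lo(-100,0,52,L[2]+np.pi/2)
im,m=snap("scene","s3.png")
for n in("green",): print(n,blobs(im,n,40))
```

```text
TCP in loader [-148.9    0.2]
t=48.80 pos [ 432.9 -109.7   51.9] yaw 1.638 -> shift mm [-48.9  -0.2  -0.3] turn -0.001
green [([376.8, 243.4], 72)]
```

Call:
drive_tool(
  steps=[
    [[-0.002, 0, 0], 0],
    [[-0.005, 0, 0], 0],
    [[-0.008, 0, 0], 0],
    [[-0.011, 0, 0], 0],
    [[-0.015, 0, 0], 0],
  ],
)

```text
time: 49.27
position: [449.5, -108.8, 51.9]
tcp_rot: [0.105, -3.139, -0.0]
contact_force: [-2.4, -0.5, -1.2]
grip_width: -0.002
grasp_force: 1.1
```

Run:
```python
from go import *
lo(-100,0,52,L[2]+np.pi/2)
im,m=snap("scene","s4.png"); t,tm=snap("top","t4.png")
for n in("green","blue","purple"): print(n,blobs(im,n,10),blobs(t,n,10))
```

```text
TCP in loader [-132.2    0. ]
t=49.27 pos [ 449.5 -108.8   51.9] yaw 1.638 -> shift mm [-32.2   0.   -0.1] turn -0.001
green [([168.4, 134.1], 20), ([185.8, 150.8], 12), ([357.1, 183.9], 32), ([385.1, 191.4], 28), ([108.1, 206.9], 12), ([376.8, 243.3], 70)] [([354.9, 176.0], 91)]
blue [([566.6, 152.9], 1718), ([180.4, 140.4], 44), ([122.8, 138.5], 165), ([303.2, 237.0], 20), ([311.5, 245.3], 58), ([321.5, 247.5], 11), ([305.2, 267.0], 855)] [([328.3, 231.2], 144), ([3.1, 239.1], 11), ([15.8, 245.9], 24), ([339.5, 264.1], 47)]
purple [] []
```

Call:
drive_tool(
  steps=[
    [[-0.006, 0, 0], 0],
    [[-0.013, 0, 0], 0],
    [[-0.021, 0, 0], 0],
    [[-0.03, 0, 0], 0],
    [[-0.039, 0, 0], 0],
  ],
)

```text
time: 49.78
position: [485.1, -106.3, 51.7]
tcp_rot: [0.104, -3.131, -0.003]
contact_force: [-12.7, 0.6, 10.3]
grip_width: 0.002
grasp_force: 6.1
```

Call:
drive_tool(
  steps=[
    [[-0.009, 0, 0], 0],
    [[-0.018, 0, 0], 0],
    [[-0.027, 0, 0], 0],
    [[-0.036, 0, 0], 0],
    [[-0.044, 0, 0], 0],
  ],
)

```text
time: 50.2
position: [533.6, -102.9, 52.1]
tcp_rot: [-0.106, 3.14, -0.0]
contact_force: [-2.5, 0.2, -1.5]
grip_width: 0.001
grasp_force: 1.3
```

Run:
```python
from go import *
lo(60,0,52,L[2]+np.pi/2)
c,s=np.cos(L[2]),np.sin(L[2])
im,m=snap("scene","s5.png"); t,tm=snap("top","t5.png")
for n in("green","blue","purple"): print(n,blobs(im,n,10),blobs(t,n,10))
p=robot.observe()["position"]; cx=(p[:2]-L[:2])@[c,s]+68.5
for nm,l in dict(brown=(-22.4,0,87),wL=(-6.5,37.5,87),w2=(-6.5,-37.5,87),pur=(32.5,0,54),vA=(32.5,-34,54),vB=(32.5,34,54)).items():
    a=l[0]+cx; X=np.r_[L[0]+c*a-s*l[1],L[1]+s*a+c*l[1],l[2]]; print(nm,proj(m,X)[0].round(1),proj(tm,X)[0].round(1))
```

```text
TCP in loader [-47.9   0.1]
t=50.20 pos [ 533.6 -102.9   52.1] yaw 1.638 -> shift mm [-1.079e+02 -1.000e-01  1.000e-01] turn -0.0
green [([168.4, 134.1], 20), ([185.8, 150.8], 13), ([357.1, 183.9], 32), ([385.0, 191.3], 28), ([108.1, 206.9], 12), ([376.8, 243.3], 71)] [([354.9, 176.0], 94)]
blue [([566.6, 153.0], 1713), ([180.4, 140.2], 43), ([122.8, 138.6], 163), ([326.9, 226.1], 14), ([335.8, 233.2], 56), ([322.5, 254.5], 636)] [([335.2, 223.0], 98), ([14.3, 245.1], 44)]
purple [] []
brown [320.9 227.2] [306.3 216.9]
wL [315.4 219.4] [288.3 210.8]
w2 [335.6 231. ] [323.3 208.5]
pur [335.6 230.7] [305.2 196. ]
vA [344.7 236. ] [320.5 195. ]
vB [326.7 225.5] [289.8 197. ]
```

Call:
drive_tool(
  steps=[
    [[-0.003, 0, 0], 0],
    [[-0.008, 0, 0], 0],
    [[-0.014, 0, 0], 0],
    [[-0.021, 0, 0], 0],
    [[-0.029, 0, 0], 0],
  ],
)

```text
time: 50.72
position: [560.0, -101.6, 52.4]
tcp_rot: [0.104, -3.137, -0.002]
contact_force: [-5.5, -0.2, 4.3]
grip_width: -0.001
grasp_force: 3.2
```

Call:
drive_tool(
  steps=[
    [[-0.008, 0, 0], 0],
    [[-0.016, 0, 0], 0],
    [[-0.024, 0, 0], 0],
    [[-0.032, 0, 0], 0],
    [[-0.04, 0, 0], 0],
  ],
)

```text
time: 51.13
position: [600.2, -98.8, 52.4]
tcp_rot: [0.105, -3.137, -0.002]
contact_force: [-7.3, 0.9, 4.6]
grip_width: -0.001
grasp_force: 3.4
```

Call:
drive_tool(
  steps=[
    [[-0.008, 0, 0], 0],
    [[-0.015, 0, 0], 0],
    [[-0.021, 0, 0], 0],
    [[-0.026, 0, 0], 0],
    [[-0.029, 0, 0], 0],
  ],
)

```text
time: 51.55
position: [629.5, -96.6, 52.4]
tcp_rot: [0.105, -3.137, -0.001]
contact_force: [-7.2, 1.1, 4.7]
grip_width: -0.002
grasp_force: 3.6
```

Call:
drive_tool(
  steps=[
    [[0, 0, 0], 0],
    [[0, 0, 0], 0],
    [[0, 0, 0], 0],
    [[0, 0, 0], 0],
    [[0, 0, 0], 0],
  ],
)

```text
time: 51.97
position: [630.0, -96.5, 52.4]
tcp_rot: [0.106, -3.139, -0.001]
contact_force: [-5.1, 0.8, 2.5]
grip_width: -0.003
grasp_force: 2.6
```

Run:
```python
from go import *
lo(61,0,52,L[2]+np.pi/2)
```

```text
TCP in loader [48.7 -0.1]
t=51.97 pos [630.  -96.5  52.4] yaw 1.638 -> shift mm [-12.3   0.1   0.4] turn -0.001
```

Now slow pushing until the stop shows in the force.

Call:
drive_tool(
  steps=[
    [[-0.001, 0, 0], 0],
    [[-0.003, 0, 0], 0],
    [[-0.005, 0, 0], 0],
    [[-0.007, 0, 0], 0],
    [[-0.008, 0, 0], 0],
  ],
)

```text
time: 52.38
position: [637.6, -96.0, 52.4]
tcp_rot: [0.105, -3.138, -0.001]
contact_force: [-7.1, 1.1, 5.0]
grip_width: 0.001
grasp_force: 3.7
```

Call:
drive_tool(
  steps=[
    [[-0.001, 0, 0], 0],
    [[-0.002, 0, 0], 0],
    [[-0.003, 0, 0], 0],
    [[-0.004, 0, 0], 0],
    [[-0.004, 0, 0], 0],
  ],
)

```text
time: 52.8
position: [640.9, -95.8, 52.4]
tcp_rot: [0.105, -3.137, -0.002]
contact_force: [-8.7, 1.2, 5.2]
grip_width: -0.001
grasp_force: 4.3
```

Run:
```python
from go import *
lo(61,0,52,L[2]+np.pi/2); print(robot.observe()["contact_force"])
```

```text
TCP in loader [59.7 -0.1]
t=52.80 pos [640.9 -95.8  52.4] yaw 1.638 -> shift mm [-1.3  0.1  0.4] turn -0.001
[-8.69583829  1.16518592  5.20881066]
```

Call:
drive_tool(
  steps=[
    [[-0.0005, 0, 0], 0],
    [[-0.001, 0, 0], 0],
    [[-0.0015, 0, 0], 0],
    [[-0.002, 0, 0], 0],
    [[-0.002, 0, 0], 0],
  ],
)

```text
time: 53.22
position: [641.0, -95.7, 52.4]
tcp_rot: [0.105, -3.132, -0.003]
contact_force: [-14.7, 2.5, 11.4]
grip_width: 0.002
grasp_force: 7.3
```

Call:
drive_tool(
  steps=[
    [[-0.0005, 0, 0], 0],
    [[-0.001, 0, 0], 0],
    [[-0.0015, 0, 0], 0],
    [[-0.002, 0, 0], 0],
    [[-0.002, 0, 0], 0],
  ],
)

```text
time: 53.63
position: [641.0, -95.8, 52.4]
tcp_rot: [0.104, -3.128, -0.005]
contact_force: [-20.9, 3.3, 16.3]
grip_width: 0.001
grasp_force: 10.3
```

Call:
drive_tool(
  steps=[
    [[0.003, 0, 0], 0],
    [[0.006, 0, 0], 0],
    [[0.01, 0, 0], 0],
    [[0.012, 0, 0], 0],
    [[0.012, 0, 0], 0],
  ],
)

```text
time: 54.05
position: [634.8, -96.6, 52.6]
tcp_rot: [-0.105, 3.138, -0.001]
contact_force: [0.1, 1.0, -0.2]
grip_width: 0.004
grasp_force: 0.0
```

Call:
drive_tool(
  steps=[
    [[0, 0, -0.01], 0],
    [[0, 0, -0.025], 0],
    [[0, 0, -0.045], 0],
    [[0, 0, -0.065], 0],
    [[0, 0, -0.09], 0],
  ],
)

```text
time: 54.47
position: [634.6, -96.5, 144.1]
tcp_rot: [-0.105, 3.139, -0.0]
contact_force: [-0.3, 0.3, -0.0]
grip_width: 0.001
grasp_force: 0.0
```

Call:
drive_tool(
  steps=[
    [[0.02, 0, -0.02], 0],
    [[0.05, 0, -0.04], 0],
    [[0.09, 0, -0.06], 0],
    [[0.12, 0, -0.07], 0],
    [[0.15, 0, -0.07], 0],
  ],
)

```text
time: 54.88
position: [485.1, -108.0, 216.0]
tcp_rot: [-0.103, 3.134, 0.001]
contact_force: [-0.5, 0.6, 1.2]
grip_width: -0.002
grasp_force: 0.0
```

Call:
drive_tool(
  steps=[
    [[0, 0.03, 0], 0],
    [[0, 0.07, 0], 0],
    [[0, 0.1, 0], 0],
    [[0, 0.1, 0], 0],
    [[0, 0.1, 0], 0],
  ],
)

```text
time: 55.3
position: [478.6, -5.2, 213.8]
tcp_rot: [-0.111, 3.137, 0.001]
contact_force: [0.1, -0.5, -0.5]
grip_width: 0.003
grasp_force: 0.0
```

Run:
```python
from go import *
lo(61,0,150)
c,s=np.cos(L[2]),np.sin(L[2])
im,m=snap("scene","s6.png"); t,tm=snap("top","t6.png")
COL["orange"]=((8,150,60),(22,255,255))
for n in("green","blue","purple","orange"): print(n,blobs(im,n,10),blobs(t,n,10))
for nm,l in dict(brown=(-22.4,0,87),wL=(-6.5,37.5,87),w2=(-6.5,-37.5,87),pur=(32.5,0,54),vA=(32.5,-34,54),vB=(32.5,34,54),btn=(0,0,0)).items():
    a=l[0]+129.5; X=np.r_[L[0]+c*a-s*l[1],L[1]+s*a+c*l[1],l[2]]; print(nm,proj(m,X)[0].round(1),proj(tm,X)[0].round(1))
for y in(39.5,-39.5): X=np.r_[L[0]+c*4-s*y,L[1]+s*4+c*y,37.5];print("flap",proj(m,X)[0].round(1),proj(tm,X)[0].round(1))
```

```text
TCP in loader [-96.1 101.3]
t=55.30 pos [478.6  -5.2 213.8] yaw 1.642 -> shift mm [-156.7 -101.8   64.2] turn None
green [([168.4, 134.1], 20), ([185.8, 150.8], 13), ([357.1, 183.9], 32), ([385.2, 191.4], 27), ([108.1, 207.2], 10), ([350.5, 215.5], 53), ([376.9, 243.2], 69)] [([304.0, 169.0], 69), ([354.9, 176.0], 95), ([16.9, 256.8], 22)]
blue [([566.7, 153.0], 1707), ([180.4, 140.4], 44), ([122.8, 138.5], 165), ([345.0, 207.8], 50), ([355.6, 211.6], 17), ([365.2, 218.2], 61), ([347.4, 234.6], 689), ([374.1, 221.2], 10)] [([317.3, 150.6], 149), ([295.6, 175.7], 575), ([295.6, 156.0], 32), ([320.7, 160.9], 61), ([286.3, 163.7], 59), ([321.2, 191.0], 80), ([14.0, 244.9], 41)]
purple [] [([302.1, 150.1], 67)]
orange [([352.1, 219.6], 64), ([311.1, 236.9], 184), ([459.9, 241.4], 44), ([330.8, 248.6], 191), ([471.0, 243.8], 16), ([488.3, 255.1], 56)] [([435.0, 106.0], 21), ([428.5, 115.4], 25)]
brown [350.2 213.3] [303.3 168.7]
wL [344.4 206. ] [285.6 162.7]
w2 [364.6 216.8] [320.  160.6]
pur [363.5 217. ] [302.3 150. ]
vA [372.7 221.9] [317.4 149.1]
vB [354.6 212.2] [287.3 150.9]
btn [354.1 237.7] [304.  171.2]
flap [311.2 236.5] [289.1 221. ]
flap [332.1 249.2] [324.5 218.7]
```

Call:
drive_tool(
  steps=[
    [[-0.018, -0.021, 0], 0],
    [[-0.04, -0.046, 0], 0],
    [[-0.064, -0.073, 0], 0],
    [[-0.088, -0.1, 0], 0],
    [[-0.112, -0.127, 0], 0],
  ],
)

```text
time: 55.82
position: [599.5, -129.1, 213.1]
tcp_rot: [-0.103, 3.139, -0.002]
contact_force: [-0.4, -0.4, 1.7]
grip_width: 0.002
grasp_force: 0.0
```

Call:
drive_tool(
  steps=[
    [[-0.022, -0.025, 0], 0.1],
    [[-0.044, -0.05, 0], 0.2],
    [[-0.064, -0.073, 0], 0.3],
    [[-0.0765, -0.0875, 0], 0.4],
    [[-0.0765, -0.0875, 0], 0.5],
  ],
)

```text
time: 56.23
position: [681.2, -214.7, 212.0]
tcp_rot: [0.691, 3.063, -0.009]
contact_force: [-1.6, -0.0, 0.7]
grip_width: -0.002
grasp_force: 0.0
```

Call:
drive_tool(
  steps=[
    [[0, 0, 0], 0.11],
    [[0, 0, 0], 0.22],
    [[0, 0, 0], 0.33],
    [[0, 0, 0], 0.44],
    [[0, 0, 0], 0.55],
  ],
)

```text
time: 56.65
position: [680.2, -210.4, 213.0]
tcp_rot: [1.493, 2.763, -0.003]
contact_force: [-0.4, -0.3, -0.2]
grip_width: -0.003
grasp_force: 0.0
```

Call:
drive_tool(
  steps=[
    [[0, 0, 0.02], 0.1],
    [[0, 0, 0.04], 0.2],
    [[0, 0, 0.06], 0.3],
    [[0, 0, 0.08], 0.4],
    [[0, 0, 0.09], 0.5],
  ],
)

```text
time: 57.07
position: [679.3, -209.6, 120.3]
tcp_rot: [-2.129, -2.309, 0.004]
contact_force: [-0.3, 0.3, -0.5]
grip_width: 0.0
grasp_force: 0.0
```

Call:
drive_tool(
  steps=[
    [[0, 0, 0], 0],
    [[0, 0, 0], 0],
    [[0, 0, 0], 0],
    [[0, 0, 0], 0],
    [[0, 0, 0], 0],
  ],
)

```text
time: 57.48
position: [681.1, -208.7, 123.8]
tcp_rot: [2.119, 2.317, 0.002]
contact_force: [-0.1, 0.8, 0.2]
grip_width: 0.001
grasp_force: 0.0
```

Run:
```python
from go import *
im,m=snap("wrist","w22.png")
for u,a in blobs(im,"green",200): print(u,a,onz(m,u,56).round(1))
go(682.1,-205.9,90,.09)
COL["orange"]=((8,150,60),(22,255,255))
print("flaps at start",[b for b in blobs(cv2.imread("pics/scene0.png")[:,:,::-1].copy(),"orange",100)])
```

```text
[621.5, 15.9] 368 [819.8 -61.   56. ]
[359.1, 50.8] 2546 [691.  -88.4  56. ]
[620.2, 191.2] 1521 [ 850.9 -146.6   56. ]
[319.4, 264.1] 1267 [ 681.  -207.1   56. ]
t=57.53 pos [ 681.  -208.5  123.6] yaw 0.089 -> shift mm [ 2.5  1.3 33.6] turn -0.001
flaps at start [([311.0, 236.8], 186), ([330.8, 248.6], 191), ([391.2, 284.0], 105)]
```

Call:
drive_tool(
  steps=[
    [[0.002, 0.0005, 0.01], 0],
    [[0.002, 0.0005, 0.02], 0],
    [[0.002, 0.0005, 0.03], 0],
    [[0.002, 0.0005, 0.038], 0],
    [[0.002, 0.0005, 0.042], 0],
  ],
)

```text
time: 57.95
position: [679.9, -205.3, 77.9]
tcp_rot: [-2.12, -2.315, 0.002]
contact_force: [-1.7, 1.4, 2.3]
grip_width: -0.003
grasp_force: 0.8
```

Call:
drive_tool(
  steps=[
    [[0, 0, 0.001], 0],
    [[0, 0, 0.002], 0],
    [[0, 0, 0.003], 0],
    [[0, 0, 0.005], 0],
    [[0, 0, 0.006], 0],
  ],
)

```text
time: 58.37
position: [681.1, -206.3, 74.8]
tcp_rot: [2.121, 2.316, 0.001]
contact_force: [-1.4, 1.2, 3.3]
grip_width: -0.002
grasp_force: 1.5
```

Call:
drive_tool(
  steps=[
    [[0, 0, 0.001], 0],
    [[0, 0, 0.002], 0],
    [[0, 0, 0.003], 0],
    [[0, 0, 0.004], 0],
    [[0, 0, 0.005], 0],
  ],
)

```text
time: 58.78
position: [681.2, -206.3, 72.8]
tcp_rot: [2.121, 2.317, 0.002]
contact_force: [-8.1, 4.0, 22.7]
grip_width: -0.002
grasp_force: 11.3
```

Call:
drive_tool(
  steps=[
    [[0, 0, -0.005], 0],
    [[0, 0, -0.02], 0],
    [[0, 0, -0.045], 0],
    [[0, 0, -0.075], 0],
    [[0, 0, -0.11], 0],
  ],
)

```text
time: 59.2
position: [680.2, -205.6, 179.3]
tcp_rot: [-2.121, -2.316, 0.002]
contact_force: [-0.9, 0.1, -0.4]
grip_width: 0.001
grasp_force: 0.0
```

Call:
drive_tool(
  steps=[
    [[-0.02, -0.02, -0.02], 0],
    [[-0.04, -0.05, -0.03], 0],
    [[-0.06, -0.08, -0.03], 0],
    [[-0.08, -0.1, -0.03], 0],
    [[-0.08, -0.1, -0.03], 0],
  ],
)

```text
time: 59.62
position: [582.3, -302.0, 211.2]
tcp_rot: [2.133, 2.303, -0.004]
contact_force: [-0.5, -0.9, 0.2]
grip_width: 0.001
grasp_force: 0.0
```

Call:
drive_tool(
  steps=[
    [[0, 0, 0], 0],
    [[0, 0, 0], 0],
    [[0, 0, 0], 0],
    [[0, 0, 0], 0],
    [[0, 0, 0], 0],
  ],
)

```text
time: 60.03
position: [589.2, -293.3, 209.0]
tcp_rot: [-2.119, -2.319, 0.001]
contact_force: [-0.7, -0.3, 0.8]
grip_width: -0.005
grasp_force: 0.0
```

Run:
```python
from go import *
im,m=snap("scene","s7.png"); t,tm=snap("top","t7.png")
COL["orange"]=((8,150,60),(22,255,255))
for n in("green","blue","purple","orange"): print(n,blobs(im,n,40),blobs(t,n,30))
print(robot.observe()["contact_force"].round(1))
```

```text
green [([350.5, 215.5], 53), ([376.8, 243.3], 71)] [([304.0, 169.0], 69)]
blue [([566.7, 153.0], 1716), ([180.4, 140.7], 45), ([345.0, 207.8], 50), ([365.3, 218.1], 60), ([347.3, 234.6], 683)] [([319.7, 149.3], 121), ([296.5, 176.0], 584), ([309.8, 155.0], 33), ([295.7, 156.0], 30), ([320.8, 160.8], 63), ([286.3, 163.7], 59), ([320.8, 190.9], 80)]
purple [] [([302.0, 150.1], 65)]
orange [([352.2, 219.6], 63), ([311.1, 236.9], 184), ([459.9, 241.4], 44), ([330.7, 248.6], 190), ([488.3, 255.1], 56)] []
[-0.3  0.   0.2]
```

Everything is in place: carrier home, flaps shut, button back up, and the arm clear.

Run:
```python
from plant import robot
print(robot.close_job())
```

```text
the job is handed in; nothing more can be done
None
```

The job is handed in: all six items (three bottles, three vials) are packed upright, the carrier is home against the stop, the flaps are shut behind it, and the start button was pressed and has sprung back; I don't have the judge's result.

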